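# Load and pin printed bearing housings in the curing jig

## Task

Get the printed bearing housings ready for their final cure. Seat every housing flat and fully down in a nest of the aluminium jig, nose into the nest's pointed end, turn its loose brass bushing until the hole in the flange lines up with the hole in the housing, and push an index pin from the rack through both until its shoulder rests on the flange. Do not pin a housing before it sits in its nest, and leave the gear, the pliers and the resin vat where they are.

Things in the scene. Friction and masses are not known exactly. Their poses are not given: they have to be found in the camera images.
- jig: Curing jig, fixed: aluminium plate 126 x 350 x 8 mm with three equal nests in a row along its y axis, 115 mm apart. Origin under the middle nest, at the table. Each nest is a pocket 12 mm deep (walls 6 mm thick, tops 20 mm above the table) in a housing's outline with 2 mm of play all round, its pointed end towards +x
- nest0 (a point): Nest 0: the point on the pocket floor (8 mm above the table) where a seated housing's origin comes to lie; axes parallel to the jig's. A seated housing's x axis points along this x axis
- nest1 (a point): Nest 1: the point on the pocket floor (8 mm above the table) where a seated housing's origin comes to lie; axes parallel to the jig's. A seated housing's x axis points along this x axis
- nest2 (a point): Nest 2: the point on the pocket floor (8 mm above the table) where a seated housing's origin comes to lie; axes parallel to the jig's. A seated housing's x axis points along this x axis
- rack: The pin rack, fixed: a black block 50 x 205 x 50 mm, origin under its centre, with four upright holes in a row along its y axis, 50 mm apart
- housing0: Printed blue bearing housing, 440 g with its bushing: 66 mm wide (y), 40 mm high, from x = -50 mm (square end) to +36 mm (nose, its two upright corners cut 18 mm at 45 degrees). Origin on the bore axis at the underside, z up. 12 mm index hole through at x = -22.5 mm. Its loose bushing turns in a bore at the origin and cannot drop out. May be absent
- housing0_hole (a point): Mouth of housing0's index hole, on its top face, 40 mm above the underside
- bushing0 (a joint): Turn of housing0's brass bushing about the bore axis, rad, anticlockwise from above; 0 = holes lined up; no stops, light friction (0.03 N m), stays where left. Flange 63 mm dia, 8 mm thick, on the housing's top, 13 mm index hole 22.5 mm from the axis; above it a hex collar 24 mm across flats, 48 to 74 mm above the housing's underside; at 0 its flats face 0, 60, 120.. degrees from the housing's x
- bushing0_hole (a point): Index hole of bushing0, centre, at the top face of the flange (48 mm above the housing's underside)
- housing1: A housing like housing0, possibly absent
- housing1_hole (a point): Mouth of housing1's index hole, on its top face, 40 mm above the underside
- bushing1 (a joint): Turn of housing1's bushing, like bushing0; None if its housing is absent
- bushing1_hole (a point): Index hole of bushing1, centre, at the top face of the flange (48 mm above the housing's underside)
- housing2: A housing like housing0, possibly absent
- housing2_hole (a point): Mouth of housing2's index hole, on its top face, 40 mm above the underside
- bushing2 (a joint): Turn of housing2's bushing, like bushing0; None if its housing is absent
- bushing2_hole (a point): Index hole of bushing2, centre, at the top face of the flange (48 mm above the housing's underside)
- pin0: Index pin, 114 mm, 60 g, upright in the rack: steel shank 9 mm dia, 46 mm long, tapered tip; above it a black handle 14 mm dia, 68 mm long, its shoulder resting on the rack (50 mm above the table). Origin at the tip, z up along the pin. Fully home, the shoulder rests on the flange, the tip 2 mm above the housing's underside. Any pin fits any housing
- pin1: A pin like pin0
- pin2: A pin like pin0
- pin3: A pin like pin0
- gear: Bystander: a printed blue spoked gear, 80 mm across, lying flat
- pliers: Bystander: pliers with red grips, lying
- vat: Bystander: an empty aluminium resin vat, a tray 120 x 170 x 45 mm with a thumb screw at each end

How it is judged:
At the end, for the whole second after the job is handed in: Each housing lies flat in a nest (5 mm sideways, 4 mm up, level 0.04 rad, square 0.09 rad); its bushing is down with its hole within 5 mm of the housing's; a pin stands in it, tip within 6 mm of the housing's underside; all at rest (((horizontal distance between housing0 and nest0 below 0.005 m and distance between housing0 and nest0 below 0.0065 m) or (horizontal distance between housing0 and nest1 below 0.005 m and distance between housing0 and nest1 below 0.0065 m) or (horizontal distance between housing0 and nest2 below 0.005 m and distance between housing0 and nest2 below 0.0065 m)) and angle between each of housing0, housing1, housing2's own z axis and vertical below 0.04 rad and angle between the x axis of each of housing0, housing1, housing2 and the x axis of jig, either way round below 0.09 rad and horizontal distance between bushing0_hole and housing0_hole below 0.005 m and ((z of pin0 in the frame of housing0 between -0.004 and 0.006 m and horizontal distance between pin0 and housing0_hole below 0.005 m and angle between pin0's own z axis and vertical below 0.1 rad) or (z of pin1 in the frame of housing0 between -0.004 and 0.006 m and horizontal distance between pin1 and housing0_hole below 0.005 m and angle between pin1's own z axis and vertical below 0.1 rad) or (z of pin2 in the frame of housing0 between -0.004 and 0.006 m and horizontal distance between pin2 and housing0_hole below 0.005 m and angle between pin2's own z axis and vertical below 0.1 rad) or (z of pin3 in the frame of housing0 between -0.004 and 0.006 m and horizontal distance between pin3 and housing0_hole below 0.005 m and angle between pin3's own z axis and vertical below 0.1 rad)) and ((horizontal distance between housing1 and nest0 below 0.005 m and distance between housing1 and nest0 below 0.0065 m) or (horizontal distance between housing1 and nest1 below 0.005 m and distance between housing1 and nest1 below 0.0065 m) or (horizontal distance between housing1 and nest2 below 0.005 m and distance between housing1 and nest2 below 0.0065 m)) and horizontal distance between bushing1_hole and housing1_hole below 0.005 m and ((z of pin0 in the frame of housing1 between -0.004 and 0.006 m and horizontal distance between pin0 and housing1_hole below 0.005 m and angle between pin0's own z axis and vertical below 0.1 rad) or (z of pin1 in the frame of housing1 between -0.004 and 0.006 m and horizontal distance between pin1 and housing1_hole below 0.005 m and angle between pin1's own z axis and vertical below 0.1 rad) or (z of pin2 in the frame of housing1 between -0.004 and 0.006 m and horizontal distance between pin2 and housing1_hole below 0.005 m and angle between pin2's own z axis and vertical below 0.1 rad) or (z of pin3 in the frame of housing1 between -0.004 and 0.006 m and horizontal distance between pin3 and housing1_hole below 0.005 m and angle between pin3's own z axis and vertical below 0.1 rad)) and ((horizontal distance between housing2 and nest0 below 0.005 m and distance between housing2 and nest0 below 0.0065 m) or (horizontal distance between housing2 and nest1 below 0.005 m and distance between housing2 and nest1 below 0.0065 m) or (horizontal distance between housing2 and nest2 below 0.005 m and distance between housing2 and nest2 below 0.0065 m)) and horizontal distance between bushing2_hole and housing2_hole below 0.005 m and ((z of pin0 in the frame of housing2 between -0.004 and 0.006 m and horizontal distance between pin0 and housing2_hole below 0.005 m and angle between pin0's own z axis and vertical below 0.1 rad) or (z of pin1 in the frame of housing2 between -0.004 and 0.006 m and horizontal distance between pin1 and housing2_hole below 0.005 m and angle between pin1's own z axis and vertical below 0.1 rad) or (z of pin2 in the frame of housing2 between -0.004 and 0.006 m and horizontal distance between pin2 and housing2_hole below 0.005 m and angle between pin2's own z axis and vertical below 0.1 rad) or (z of pin3 in the frame of housing2 between -0.004 and 0.006 m and horizontal distance between pin3 and housing2_hole below 0.005 m and angle between pin3's own z axis and vertical below 0.1 rad))); the robot touches nothing.
It fails at once if a bystander (gear, pliers, vat) is moved by more than 4 cm (distance of any of gear, pliers, vat from where it was at the start of the episode above 0.04 m).
It fails at once if a pin is put into a housing that is not in a nest ((((horizontal distance between pin0 and housing0_hole below 0.006 m and z of pin0 in the frame of housing0 between -0.01 and 0.02 m) or (horizontal distance between pin1 and housing0_hole below 0.006 m and z of pin1 in the frame of housing0 between -0.01 and 0.02 m) or (horizontal distance between pin2 and housing0_hole below 0.006 m and z of pin2 in the frame of housing0 between -0.01 and 0.02 m) or (horizontal distance between pin3 and housing0_hole below 0.006 m and z of pin3 in the frame of housing0 between -0.01 and 0.02 m)) and (distance between housing0 and nest0 above 0.02 m and distance between housing0 and nest1 above 0.02 m and distance between housing0 and nest2 above 0.02 m)) or (((horizontal distance between pin0 and housing1_hole below 0.006 m and z of pin0 in the frame of housing1 between -0.01 and 0.02 m) or (horizontal distance between pin1 and housing1_hole below 0.006 m and z of pin1 in the frame of housing1 between -0.01 and 0.02 m) or (horizontal distance between pin2 and housing1_hole below 0.006 m and z of pin2 in the frame of housing1 between -0.01 and 0.02 m) or (horizontal distance between pin3 and housing1_hole below 0.006 m and z of pin3 in the frame of housing1 between -0.01 and 0.02 m)) and (distance between housing1 and nest0 above 0.02 m and distance between housing1 and nest1 above 0.02 m and distance between housing1 and nest2 above 0.02 m)) or (((horizontal distance between pin0 and housing2_hole below 0.006 m and z of pin0 in the frame of housing2 between -0.01 and 0.02 m) or (horizontal distance between pin1 and housing2_hole below 0.006 m and z of pin1 in the frame of housing2 between -0.01 and 0.02 m) or (horizontal distance between pin2 and housing2_hole below 0.006 m and z of pin2 in the frame of housing2 between -0.01 and 0.02 m) or (horizontal distance between pin3 and housing2_hole below 0.006 m and z of pin3 in the frame of housing2 between -0.01 and 0.02 m)) and (distance between housing2 and nest0 above 0.02 m and distance between housing2 and nest1 above 0.02 m and distance between housing2 and nest2 above 0.02 m))).
Of housing0, housing1, housing2 only 2 to 3 are there at a start; the rules pass over those that are not, and their reading is None.
At some moment in a run one of housing0, housing1, housing2 may be knocked a few centimetres aside while the robot is not near it.
It also fails if it takes over 210 s, if anything falls off the work surface, if the arm or the gripper's body presses on something with over 40 N, if the wrist force passes 120 N, or if a joint passes its speed limit or range.

## Robot

A 6-joint arm with a two-finger parallel gripper is mounted at the origin on the work surface. World frame = base frame: x ahead of the robot, y to its left, z up, the work surface at z = 0. Lengths are in m, angles in rad, forces in N, time in s.
With the tool pointing down it reaches from about 0.325 to 0.775 m from the base axis. Payload 5.5 kg.
Tool frame: the origin (TCP) lies at the very end of the fingers, on their centre line; the grasp point (between the pads) lies 19 mm behind it; z points along the fingers, x is the direction in which the jaws open and shut, and the axes are right-handed (so a half turn about z gives the same grasp; the last joint's range is limited). The gripper opens to 88 mm and grips with 3 to 60 N. Pads are 20 mm wide; open, the fingers measure 115 mm over their backs; the gripper's body (75 mm by 178 mm) begins 61 mm behind the grasp point.
Start: joints at [-1.215, 0.091, 1.231, -0, 1.82, -0.057], TCP at [0.241, -0.55, 0.223] pointing down, gripper open.
Joint ranges: [-2.87, 2.87], [-0.86, 2.18], [0.17, 2.46], [-1.51, 4.65], [0.06, 2.69], [-2.65, 2.65]. Speed limits (rad/s): [2.57, 2.57, 3.01, 3.14, 3.14, 3.14].

## Interface

Orientations are given as a unit quaternion [x, y, z, w].
In Python, from station import state, cams, robot, nets gives the robot as it stands.
- The arm moves only by the tool arm_command, never from a script. Its argument "series" is text: rows parted by semicolons, each of 5 numbers parted by spaces: the finger opening in cm, from 0 to 8.78, then the shift along the world's x, y, z in cm, then the turn about the world's z in degrees. A call has 1 to 10 rows; each row shifts and turns the commanded pose from where the row before left it; what a row does not reach is not made up. A row lasts 1/8 s, in which the tool goes at most 62.5 mm and 10.7 degrees, less where a joint would pass 70% of its speed; a pose out of reach is approached as far as the arm can. A call is refused whole if a number of a shift passes 6.25 or a number of a turn 10.7, either way. A call with a gripper value outside its range is refused whole. The fingers move at their own pace and stop on an object; "force" is the grip in N (left out, the last holds). Time passes only in rows, so rows that do not move let the fingers close. It gives the time, the measured TCP pose, the force and the opening at its end, in the units of the state.
- state(): the state, without advancing time (a new reading comes with each control period).
- cams.read_camera(name): name is "scene" or "top" or "wrist"; returns a dict with "img" (384x512x3 uint8, red, green, blue), "vfov" (degrees; the focal length in pixels is half the picture's height over the tangent of half this angle, whatever the lens; pixels are square), "cx", "cy" (the principal point, pixels), "R" (3x3) and "t" (3): a world point X has camera coordinates R X + t. Camera axes: x right, y down, z forward; pixel columns grow to the right and rows downward; lengths in m; the calibration is good to about 2 mm. The wrist camera is an equidistant fisheye: a pixel r from the principal point sees the ray r / f radians off the axis. A picture is of the moment at which its call begins. There is no depth.
- robot.hand_in(): hands the job in, once; it reports no verdict.
Trained networks look in a picture, given as the dict that the camera call returned (one of the last four; its "shot" number tells which), for a name from the list of things; names that differ only in an ending like _2 or _b are one class to them, and where a whole thing is asked for, a point or a joint stands for the part that bears it (a point fixed in the world has none). Each returns a list of dicts, best first, with "confidence" (0 to 1); they miss things now and then, are a little off and sometimes report something else, mostly with a low value. They report only what shows in the picture. A call takes as long as a camera call.
- nets.spot_in(query, picture): "centre" ([x, y, z] in m, in world coordinates, good to about 4 mm: the middle of the surface that is visible of it).
The state is a dict: "time": time; "joints": joint angles; "qvel": joint speeds; "joint_efforts": joint torques, N m; "ee_pos": TCP position; "eef_rot": TCP orientation; "ft_force": force on the tool from outside, world axes, zero at the start; "moment": the same for the moment, N m; "gripper_width": finger opening in m.
Only numpy, scipy, OpenCV 4.12 (cv2) and the standard library are available. Lean on these libraries where they do the work, as an engineer would, in place of code of your own. Each camera call takes 0.05 s, during which the arm holds its last target. There are 200 camera calls.

## Working session

There is one attempt and no reset: what is moved stays moved. The work goes in short steps, Python scripts to look and compute and a tool call to move; the robot and the scene stay as the last step left them, time stands still between calls to the robot, and variables do not carry over. Pictures are saved under pics/ and viewed, about 12 in all and at most 16, crops included, and the job is handed in when it is done.

Besides the shell and the picture viewer there is one more tool, called by a JSON object that holds its "fn" and its "kwargs", one argument or row to a line. arm_command: Moves the arm, as the interface text tells. Its arguments: {"type":"object","properties":{"series":{"type":"string"},"force":{"type":"number"}},"required":["series"]}

```bash
ls; mkdir -p pics
cat > h.py <<'E'
import numpy as np, cv2
from station import state, cams, robot, nets
def shot(n,save=None):
    p=cams.read_camera(n)
    if save: cv2.imwrite(f'pics/{save}.png',p['img'][:,:,::-1])
    return p
def f(p): return p['img'].shape[0]/2/np.tan(np.radians(p['vfov'])/2)
def proj(p,X,fish=False):
    c=np.asarray(p['R'])@np.asarray(X)+np.asarray(p['t'])
    if fish:
        r=np.hypot(c[0],c[1]); th=np.arctan2(r,c[2]); k=f(p)*th/max(r,1e-9)
        return np.array([p['cx']+k*c[0],p['cy']+k*c[1]])
    return np.array([p['cx'],p['cy']])+f(p)*c[:2]/c[2]
def ray(p,u,v,fish=False):
    d=np.array([u-p['cx'],v-p['cy']])/f(p)
    if fish:
        th=np.hypot(*d); d3=np.array([*(d/max(th,1e-9)*np.sin(th)),np.cos(th)])
    else: d3=np.array([*d,1.])
    R=np.asarray(p['R']); return -R.T@np.asarray(p['t']), R.T@d3/np.linalg.norm(d3)
def atz(p,u,v,z,fish=False):
    o,d=ray(p,u,v,fish); return o+d*(z-o[2])/d[2]
E
python3 - <<'E'
from h import *
P={n:shot(n,n+'0') for n in('scene','top')}
for n,p in P.items():
    print(n,-np.asarray(p['R']).T@p['t'],p['vfov'],p['cx'],p['cy'])
    for q in ['jig','rack','housing0','housing0_hole','bushing0','bushing0_hole','pin0','gear','pliers','vat']:
        print(q,[(np.round(r['centre'],3).tolist(),round(r['confidence'],2)) for r in nets.spot_in(q,p)])
print(state())
a=np.hstack([cv2.imread('pics/scene0.png'),cv2.imread('pics/top0.png')])
E
```

```text
pics
scene [1.47064337 0.20818366 0.7249569 ] 45.19448301020862 255.75384746873945 195.18578196421612
jig [([0.615, -0.021, 0.008], 0.91)]
rack [([0.464, -0.008, 0.039], 0.6)]
housing0 [([0.483, 0.293, 0.044], 0.79), ([0.632, 0.32, 0.039], 0.69), ([0.62, 0.319, 0.051], 0.36)]
housing0_hole [([0.477, 0.292, 0.038], 0.86)]
bushing0 [([0.47, 0.295, 0.044], 0.72), ([0.621, 0.315, 0.046], 0.66)]
bushing0_hole [([0.473, 0.296, 0.051], 0.76), ([0.62, 0.316, 0.046], 0.49)]
pin0 [([0.45, -0.037, 0.083], 0.68), ([0.444, -0.083, 0.087], 0.44)]
gear []
pliers [([0.829, -0.127, 0.014], 0.6), ([0.456, 0.012, 0.088], 0.24)]
vat []
top [ 0.43550902 -0.01466196  1.4431291 ] 45.62311312575298 253.53893037998373 204.20443042093598
jig [([0.602, -0.029, 0.01], 0.76)]
rack [([0.441, -0.01, 0.047], 0.55), ([0.608, 0.319, 0.047], 0.36)]
housing0 [([0.593, 0.318, 0.044], 0.69), ([0.447, 0.292, 0.051], 0.56)]
housing0_hole [([0.446, 0.292, 0.053], 0.75)]
bushing0 [([0.606, 0.32, 0.049], 0.91), ([0.458, 0.295, 0.046], 0.58)]
bushing0_hole [([0.456, 0.293, 0.048], 0.68), ([0.604, -0.028, 0.009], 0.31)]
pin0 [(
[... 156 characters left out ...]
026, 0.005], 0.64)]
{'time': 1.1, 'joints': array([-1.21468206e+00,  9.10962376e-02,  1.23073705e+00, -3.46953058e-06,
        1.81980700e+00, -5.66991687e-02]), 'qvel': array([-0.00011937, -0.000601  ,  0.0005626 ,  0.00010055, -0.00053349,
       -0.00032705]), 'joint_efforts': array([-5.68496034e-04, -4.46212184e+01, -4.06515491e+01,  6.98302081e-02,
        1.94487063e-02, -1.41616958e-07]), 'ee_pos': array([ 0.24071041, -0.54959803,  0.22261253]), 'eef_rot': array([ 8.37014703e-01, -5.47180396e-01, -2.01630065e-05, -1.27882043e-05]), 'ft_force': array([ 0.22323831, -0.27512809,  0.24075962]), 'moment': array([-0.03131394,  0.01877166,  0.02516548]), 'gripper_width': 0.08769046436613837}
```

View images.

View pics/top0.png

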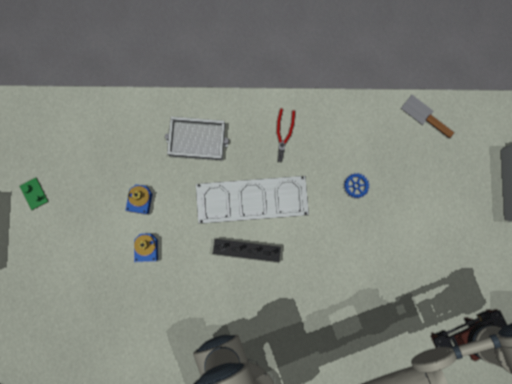

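View pics/scene0.png

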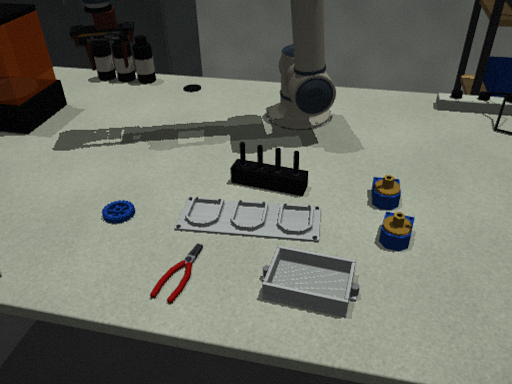

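Run:
```python
import cv2,numpy as np
t=cv2.imread('pics/top0.png')
a=cv2.resize(t[175:275,115:170],None,fx=6,fy=6,interpolation=3)
b=cv2.resize(t[170:270,190:313],None,fx=3.8,fy=3.8,interpolation=3)
o=np.zeros((600,800,3),np.uint8); o[:600,:330]=a; o[:380,332:332+467]=b[:380,:467]
cv2.imwrite('pics/m1.png',o)
```

```text
(no output)
```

View pics/m1.png

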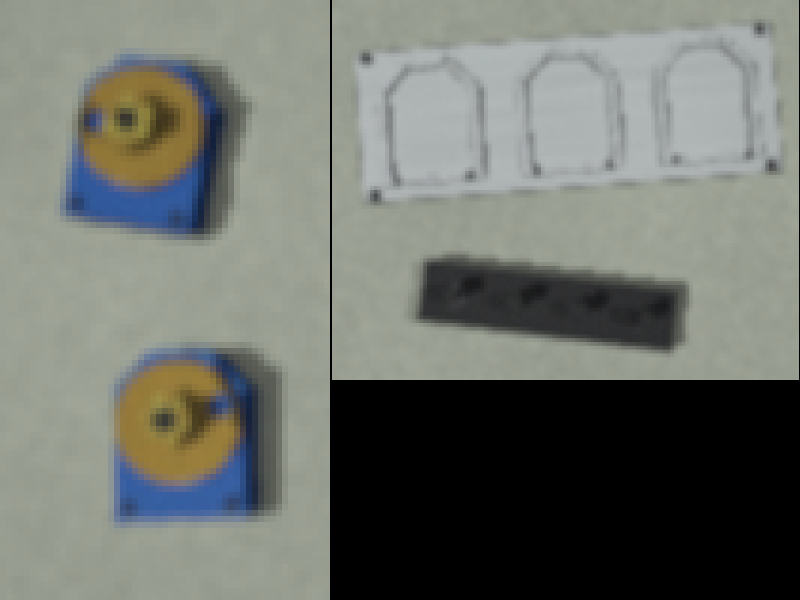

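{"fn": "arm_command", "kwargs": {
  "series": "8.78 2.8 5.3 1.3 -2.4;8.78 2.8 5.3 1.3 -2.4;8.78 2.8 5.3 1.3 -2.4;8.78 2.8 5.3 1.3 -2.4;8.78 2.8 5.3 1.3 -2.4;8.78 2.8 5.3 1.3 -2.4;8.78 2.8 5.3 1.3 -2.4;8.78 2.8 5.3 1.3 -2.4;8.78 2.8 5.3 1.3 -2.4;8.78 2.8 5.3 1.3 -2.4"
}}

```text
time: 2.35
ee_pos: [0.5212, -0.0177, 0.3533]
eef_rot: [-0.704, 0.71, -0.0, 0.0]
ft_force: [0.5, -0.4, -0.3]
gripper_width: 0.088
```

```bash
cat >> h.py <<'E'
def yaw(s):
    x,y,z,w=s['eef_rot']; return np.degrees(np.arctan2(2*(x*y+z*w),1-2*(y*y+z*z)))
def where():
    s=state(); print('t',round(s['time'],2),'p',np.round(s['ee_pos'],4),'yaw',round(yaw(s),2),'j',np.round(s['joints'],2),'w',round(s['gripper_width'],4),'F',np.round(s['ft_force'],1)); return s
E
python3 - <<'E'
from h import *
where(); p=shot('wrist','w1'); R=np.asarray(p['R']); print(-R.T@p['t'],R,p['vfov'],p['cx'],p['cy'])
E
```

```text
t 2.35 p [ 0.5212 -0.0177  0.3533] yaw -90.43 j [-0.1  -0.05  1.14 -0.    2.05  1.48] w 0.088 F [ 0.5 -0.4 -0.3]
[ 0.6005812  -0.01893664  0.51409184] [[-6.98172594e-03 -9.99975627e-01  1.97112152e-06]
 [-9.58520706e-01  6.69285366e-03  2.84944315e-01]
 [-2.84937383e-01  1.98751375e-03 -9.58544072e-01]] 65.70646984690485 258.61365529889656 189.97732711097302
```

View pics/w1.png

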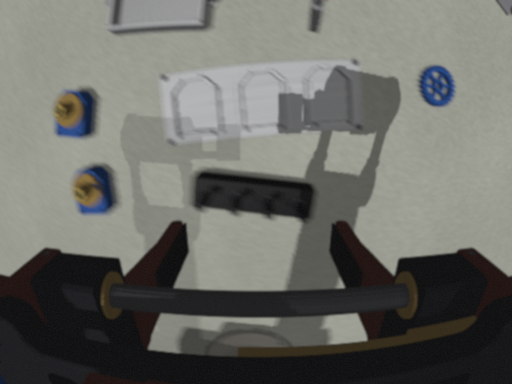

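```bash
cat >> h.py <<'E'
from scipy.optimize import minimize
HX=np.array([[-.05,-.033],[-.05,.033],[.018,.033],[.036,.015],[.036,-.015],[.018,-.033]])
def box(a,b): return np.array([[-a,-b],[a,-b],[a,b],[-a,b]])/2
def dens(P,n=6):
    Q=np.roll(P,-1,0); return np.concatenate([P+(Q-P)*k/n for k in range(n)]).reshape(n,-1,2).transpose(1,0,2).reshape(-1,2)
def hullmask(p,layers,x,y,a,fish,sh,S=4):
    c,s=np.cos(a),np.sin(a); pts=[]
    for P,z in layers:
        for q in dens(P): pts.append(proj(p,[x+c*q[0]-s*q[1],y+s*q[0]+c*q[1],z],fish))
    h=cv2.convexHull((np.array(pts)).astype(np.float32))
    m=np.zeros((sh[0],sh[1]),np.uint8); cv2.fillConvexPoly(m,np.round(h*16).astype(np.int32),255,cv2.LINE_AA,4); return m/255.
def fit(ps,masks,fish,layers,x0):
    def cost(v):
        tot=0
        for p,m,fi in zip(ps,masks,fish):
            h=hullmask(p,layers,v[0]/100,v[1]/100,v[2]/10,fi,m.shape)
            tot+=np.abs(h-m).sum()/m.sum()
        return tot
    v=np.array([x0[0]*100,x0[1]*100,x0[2]*10])
    r=None
    for st in (1.,.3):
        sim=np.vstack([v]+[v+st*e for e in np.eye(3)])
        r=minimize(cost,v,method='Nelder-Mead',options=dict(initial_simplex=sim,xatol=.005,fatol=1e-4)); v=r.x
    return np.array([v[0]/100,v[1]/100,v[2]/10]),r.fun
def hsv(p): return cv2.cvtColor(p['img'],cv2.COLOR_RGB2HSV).astype(int)
def near(p,m,X,r,fi):
    "keep the component of m nearest to the projection of X"
    n,l,s,c=cv2.connectedComponentsWithStats(m.astype(np.uint8)); u=proj(p,X,fi)
    ok=[i for i in range(1,n) if s[i,4]>25 and np.hypot(*(c[i]-u))<r]
    o=np.zeros(m.shape)
    for i in ok: o[l==i]=1
    return o
def hmask(p,X,r,fi):
    h=hsv(p); m=((h[...,0]>100)&(h[...,0]<130)&(h[...,1]>110)) | ((h[...,0]>8)&(h[...,0]<32)&(h[...,1]>90))
    m=cv2.morphologyEx(m.astype(np.uint8),cv2.MORPH_CLOSE,np.ones((5,5)))
    return near(p,m,X,r,fi)
HL=[(HX,0.),(HX,.04)]
hexp=.0135*np.array([[np.cos(t),np.sin(t)] for t in np.arange(6)*np.pi/3])
def HLz(z0): return [(HX,z0),(HX,z0+.04),(hexp,z0+.074)]
E
python3 - <<'E'
from h import *
p=shot('top'); w=shot('wrist')
for g in [(.593,.318,0),(.45,.292,0)]:
    X=[g[0],g[1],.03]
    mt=hmask(p,X,20,False); mw=hmask(w,X,35,True)
    for ps,ms,fs in [([p],[mt],[False]),([w],[mw],[True]),([p,w],[mt,mw],[False,True])]:
        print('H',[int(m.sum()) for m in ms],*fit(ps,ms,fs,HLz(0.),g))
h=hsv(p); m=near(p,(h[...,2]>175)&(h[...,1]<30),[.6,-.028,.01],30,False)
m=cv2.morphologyEx(m,cv2.MORPH_CLOSE,np.ones((9,9))); print(m.sum())
print('jig',*fit([p],[m],[False],[(box(.126,.35),0),(box(.126,.35),.008)],(.6,-.028,.05)))
for q,fi in((p,False),(w,True)):
    h=hsv(q); m=near(q,h[...,2]<70,[.44,-.01,.03],30,fi)
    m=cv2.morphologyEx(m,cv2.MORPH_OPEN,np.ones((5,5)))
    print('rack',m.sum(),*fit([q],[m],[fi],[(box(.05,.205),0),(box(.05,.205),.05)],(.44,-.01,-.05)))
E
```

```text
H [541] [ 0.60922334  0.32226353 -0.12644361] 0.3147983037947157
H [1586] [ 0.61081693  0.32296018 -0.10253962] 0.1885221175481542
H [541, 1586] [ 0.60889301  0.32213651 -0.10211039] 0.5036400195012144
H [540] [ 0.45871213  0.29631094 -0.03136849] 0.3184894698620189
H [1537] [ 0.45765974  0.29741744 -0.06013579] 0.18790105502187862
H [540, 1537] [ 0.4584002   0.29577058 -0.03040121] 0.5104708925185535
0.0
jig [ 0.6   -0.028  0.05 ] inf
rack 705.0 [ 0.44716872 -0.00778452 -0.0784335 ] 0.7389570296203587
rack 4359.0 [ 0.44448503 -0.0162108  -0.12276588] 0.090672892235582h.py:42: RuntimeWarning: divide by zero encountered in scalar divide
  tot+=np.abs(h-m).sum()/m.sum()
  np.max(np.abs(fsim[0] - fsim[1:])) <= fatol):
```

{"fn": "arm_command", "kwargs": {
  "series": "8.78 0.5 5.6 -2.5 0;8.78 0.5 5.6 -2.5 0;8.78 0.5 5.6 -2.5 0;8.78 0.5 5.6 -2.5 0;8.78 0.5 5.6 -2.5 0;8.78 0.5 5.6 -2.5 0;8.78 0 0 0 0;8.78 0 0 0 0"
}}

```text
time: 3.5
ee_pos: [0.5511, 0.315, 0.2027]
eef_rot: [-0.705, 0.71, -0.0, -0.0]
ft_force: [-0.4, -0.0, 0.3]
gripper_width: 0.0875
```

Run:
```python
from h import *
where(); w=shot('wrist','w2'); p=shot('top')
t=[((x-332)/3.8+190-.5+.5,y/3.8+170) for x,y in [(358,60),(765,25),(780,165),(368,200)]]
T=np.array([atz(p,*c,.008) for c in t])[:,:2]; print('jig corners',T.round(4).tolist(),T.mean(0))
c=np.diff(np.vstack([T,T[:1]]),axis=0); print(np.hypot(*c.T), np.degrees(np.arctan2(c[:,1],c[:,0])))
for g in [(.61,.3225,-.1),(.458,.297,-.05)]:
    X=[g[0],g[1],.03]
    m=hmask(w,X,60,True); print('H',m.sum(),*fit([w],[m],[True],HLz(0.),g))
    for q in ['bushing0_hole']: print([(np.round(r['centre'],4).tolist(),round(r['confidence'],2)) for r in nets.spot_in(q,w)])
```

```text
t 3.5 p [0.5511 0.315  0.2027] yaw -90.4 j [ 0.47  0.18  1.17 -0.    1.79  2.04] w 0.0875 F [-0.4 -0.   0.3]
jig corners [[0.6459, 0.1465], [0.6778, -0.1938], [0.56, -0.2054], [0.529, 0.1362]] [ 0.6031699  -0.02909434]
[0.34177321 0.1183417  0.34301483 0.11734953] [ -84.65485894 -174.35628517   95.17940407    5.04071968]
H 4052.0 [ 0.61023325  0.32088845 -0.15452075] 0.1397324971449587
[([0.4654, 0.3006, 0.052], 0.78)]
H 3274.0 [0.45859385 0.29655157 0.01467096] 0.14656533352497994
[([0.4654, 0.3006, 0.052], 0.78)]
```

View pics/w2.png

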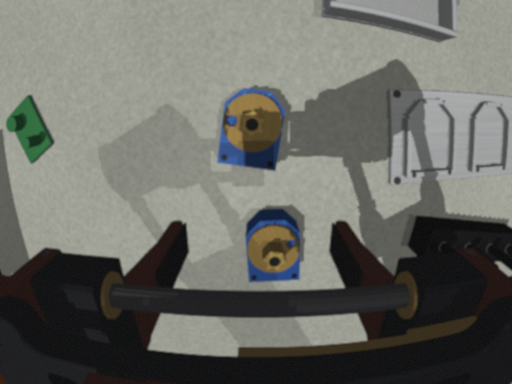

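{"fn": "arm_command", "kwargs": {
  "series": "8.78 1.7 0.24 -2.7 -2.4;8.78 1.7 0.24 -2.7 -2.4;8.78 1.72 0.24 -2.7 -2.4;8.78 0 0 -3.5 0;8.78 0 0 -3.5 0;8.78 0 0 -3.5 0;8.78 0 0 0 0;8.78 0 0 0 0",
  "force": 30
}}

```text
time: 4.7
ee_pos: [0.603, 0.3234, 0.0189]
eef_rot: [-0.659, 0.752, -0.0, 0.001]
ft_force: [0.3, -0.1, -0.4]
gripper_width: 0.0876
```

Run:
```python
from h import *
where(); w=shot('wrist','w3')
```

```text
t 4.7 p [0.603  0.3234 0.0189] yaw -97.59 j [ 0.44  0.36  1.28 -0.    1.5   2.15] w 0.0876 F [ 0.3 -0.1 -0.4]
```

View pics/w3.png

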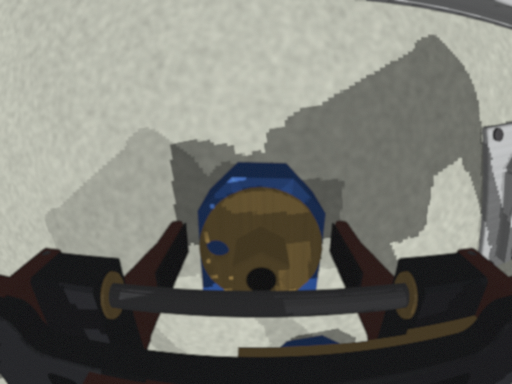

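{"fn": "arm_command", "kwargs": {
  "series": "6 0 0 0 0;6 0 0 0 0;6 0 0 0 0;6 0 0 3 0;6 0 0 5.5 0;6 0 0 5.5 0"
}}

```text
time: 5.5
ee_pos: [0.6009, 0.3233, 0.1557]
eef_rot: [-0.659, 0.752, 0.001, -0.002]
ft_force: [0.7, 1.1, -4.9]
gripper_width: 0.0662
```

{"fn": "arm_command", "kwargs": {
  "series": "6 -1.4 -4.7 0 2.5;6 -1.4 -4.7 0 2.5;6 -1.4 -4.7 0 2.5;6 -1.4 -4.7 0 2.5;6 -1.4 -4.7 0 2.5;6 0 0 0 0;6 0 0 0 0"
}}

```text
time: 6.38
ee_pos: [0.5317, 0.0889, 0.1558]
eef_rot: [0.737, -0.676, -0.001, 0.0]
ft_force: [-0.5, -0.3, -5.1]
gripper_width: 0.0658
```

Run:
```python
from h import *
where(); w=shot('wrist','w4')
```

```text
t 6.38 p [0.5317 0.0889 0.1558] yaw -85.09 j [ 0.1  -0.08  1.52  0.    1.7   1.59] w 0.0658 F [-0.5 -0.3 -5.1]
```

View pics/w4.png

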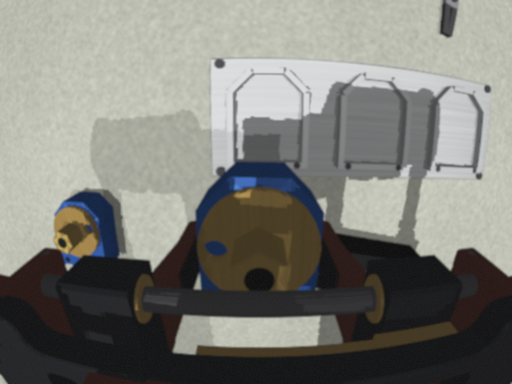

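```bash
cat >> h.py <<'E'
def off(P,d):  # offset convex polygon outward by d
    import numpy.linalg as L
    n=len(P); out=[]; 
    ed=[(P[(i+1)%n]-P[i])/L.norm(P[(i+1)%n]-P[i]) for i in range(n)]
    ar=sum(P[i][0]*P[(i+1)%n][1]-P[i][1]*P[(i+1)%n][0] for i in range(n))
    nr=[np.array([e[1],-e[0]])*np.sign(ar) for e in ed]
    for i in range(n):
        A=np.array([nr[i-1],nr[i]]); out.append(L.solve(A,A@P[i]+d))
    return np.array(out)
def gradfit(p,fi,outl,x0,span=(.008,.03)):
    g=cv2.GaussianBlur(cv2.cvtColor(p['img'],cv2.COLOR_RGB2GRAY).astype(np.float32),(0,0),1.)
    G=np.minimum(np.hypot(cv2.Sobel(g,cv2.CV_32F,1,0),cv2.Sobel(g,cv2.CV_32F,0,1)),120).astype(np.float32)
    def cost(v):
        c,s=np.cos(v[2]),np.sin(v[2]); t=0
        for P,z in outl:
            u=np.array([proj(p,[v[0]+c*q[0]-s*q[1],v[1]+s*q[0]+c*q[1],z],fi) for q in dens(P,14)]).astype(np.float32)
            t-=cv2.remap(G,u[None,:,0].copy(),u[None,:,1].copy(),1).mean()
        return t/len(outl)
    best=min(((cost([x0[0]+a,x0[1]+b,x0[2]+d]),a,b,d) for a in np.linspace(-span[0],span[0],7) for b in np.linspace(-span[0],span[0],7) for d in np.linspace(-span[1],span[1],5)))
    v=np.array(x0)+best[1:]
    r=minimize(cost,v,method='Nelder-Mead',options=dict(initial_simplex=np.vstack([v]+[v+e for e in np.diag([.002,.002,.01])]),xatol=1e-4,fatol=1e-3))
    return r.x.round(4),round(r.fun,2)
def jigout():
    o=[(box(.126,.35),.008)]*2
    for k in(-1,0,1):
        o+=[(off(HX,.008)+[0,.115*k],.02)]
    return o
E
python3 - <<'E'
from h import *
p=shot('top'); w=shot('wrist')
x0=(.603,-.029,.091)
print('top',gradfit(p,False,jigout(),x0)); print('wrist',gradfit(w,True,jigout(),x0))
print('wrist plate',gradfit(w,True,jigout()[:1],x0)); print('wrist nests',gradfit(w,True,jigout()[2:],x0))
C=np.array([atz(w,*c,.008,True) for c in [(212,59),(491,88),(480,178),(213,174)]])[:,:2];print(C.round(4),C.mean(0))
s=where(); z0=s['ee_pos'][2]-.0189
print('collar', atz(w,260,280,z0+.074,True))
print('held',gradfit(w,True,[(HX,z0+.04)],(.539,.087,.09)))
E
```

```text
top (array([ 0.5997, -0.0232,  0.0913]), np.float64(-55.96))
wrist (array([ 0.6051, -0.0239,  0.085 ]), np.float64(-57.93))
wrist plate (array([ 0.6052, -0.0317,  0.082 ]), np.float64(-52.81))
wrist nests (array([ 0.607 , -0.024 ,  0.0942]), np.float64(-68.58))
[[ 0.6545  0.1476]
 [ 0.6808 -0.1962]
 [ 0.5614 -0.2022]
 [ 0.5327  0.1383]] [ 0.60735974 -0.02811041]
t 6.53 p [0.5319 0.0897 0.1561] yaw -84.97 j [ 0.1  -0.07  1.51  0.    1.7   1.59] w 0.0658 F [-0.8 -0.5 -4.4]
collar [0.54036361 0.08894852 0.21116375]
held (array([0.5445, 0.0897, 0.0788]), np.float64(-57.12))
```

Run:
```python
from h import *
w=shot('wrist'); S=3
u0,v0=200,45
im=cv2.resize(w['img'][v0:v0+150,u0:u0+266,::-1],None,fx=S,fy=S,interpolation=2)
v=(.607,-.028,.09); c,s=np.cos(v[2]),np.sin(v[2])
for P,z,col in [(box(.126,.35),.008,(0,0,255))]+[(off(HX,d)+[0,.115*k],zz,cc) for k in(-1,0,1) for d,zz,cc in((.008,.02,(0,200,0)),(.002,.02,(255,0,0)))]:
    u=np.array([proj(w,[v[0]+c*q[0]-s*q[1],v[1]+s*q[0]+c*q[1],z],True) for q in dens(P,10)])
    cv2.polylines(im,[np.round((u-[u0,v0]+.5)*S).astype(np.int32)],True,col,1)
cv2.imwrite('pics/o1.png',im)
```

```text
(no output)
```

View pics/o1.png

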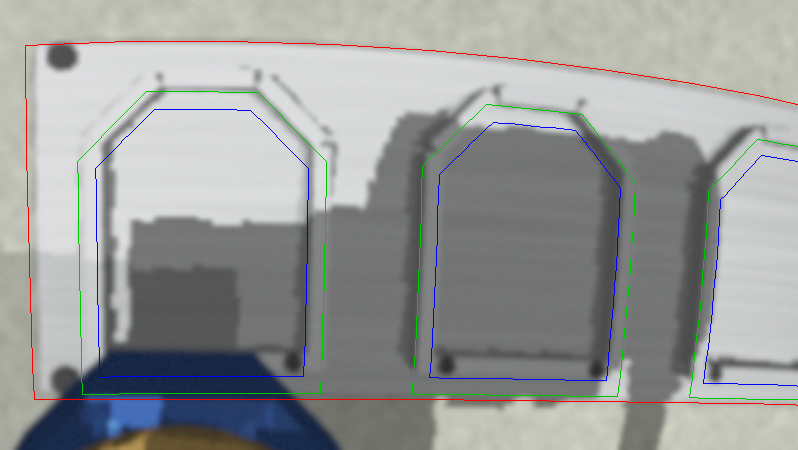

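```bash
cat >> h.py <<'E'
def jigout():
    o=[(box(.126,.35)-[.007,0],.008)]*2
    for k in(-1,0,1): o+=[(off(HX,.008)+[0,.115*k],.02),(off(HX,.002)+[0,.115*k],.02)]
    return o
E
python3 - <<'E'
from h import *
p=shot('top'); w=shot('wrist')
x0=(.613,-.029,.09)
print('top',gradfit(p,False,jigout(),x0)); r=gradfit(w,True,jigout(),x0);print('wrist',r)
print('wrist plate',gradfit(w,True,jigout()[:1],x0)); print('wrist nests',gradfit(w,True,jigout()[2:],x0))
S=3;u0,v0=200,45
im=cv2.resize(w['img'][v0:v0+150,u0:u0+266,::-1],None,fx=S,fy=S,interpolation=2)
v=r[0]; c,s=np.cos(v[2]),np.sin(v[2])
for P,z in jigout():
    u=np.array([proj(w,[v[0]+c*q[0]-s*q[1],v[1]+s*q[0]+c*q[1],z],True) for q in dens(P,10)])
    cv2.polylines(im,[np.round((u-[u0,v0]+.5)*S).astype(np.int32)],True,(0,0,255),1)
cv2.imwrite('pics/o2.png',im)
E
```

```text
top (array([ 0.6082, -0.0228,  0.0957]), np.float64(-54.79))
wrist (array([ 0.6135, -0.0296,  0.073 ]), np.float64(-60.08))
wrist plate (array([ 0.6119, -0.0312,  0.0812]), np.float64(-52.74))
wrist nests (array([ 0.6142, -0.0289,  0.0813]), np.float64(-68.84))
```

View pics/o2.png

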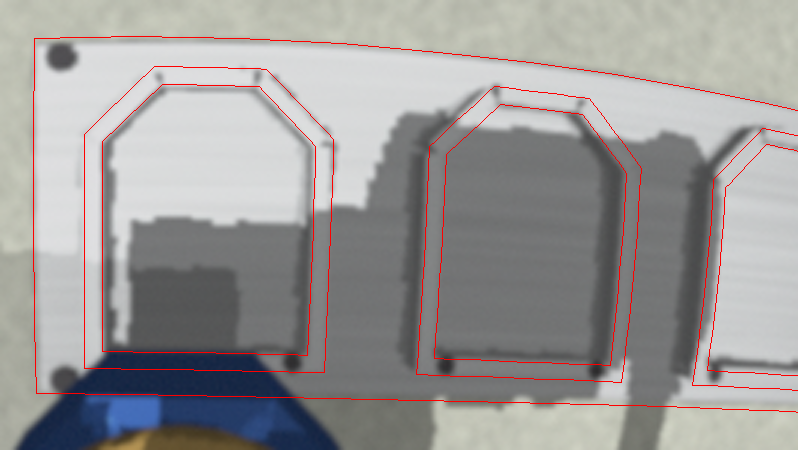

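Run:
```python
from h import *
w=shot('wrist'); im=w['img']
print([(r,im[r,260].tolist()) for r in range(158,200,2)])
s=where(); z0=s['ee_pos'][2]-.0189; t=s['ee_pos']; a=np.radians(yaw(s)+90)
for o in (.006,.009,.012,.015):
    X=t[:2]+np.array([np.cos(a),np.sin(a)])*o
    q=lambda x,z:proj(w,[X[0]+x*np.cos(a),X[1]+x*np.sin(a),z0+z],True).round(1)
    print(o,'bot nose',q(.036,0),'top nose',q(.036,.04),'flange',q(.0315,.048),'colltop',q(0,.074))
# lateral extents of blue at row 230
h=hsv(w); m=(h[...,0]>100)&(h[...,0]<130)&(h[...,1]>110)
for r in(163,166,185,200,210,220): c=np.where(m[r,150:360])[0]+150; print(r,c.min(),c.max())
```

```text
[(158, [85, 85, 86]), (160, [78, 80, 82]), (162, [44, 52, 72]), (164, [19, 39, 68]), (166, [25, 41, 70]), (168, [21, 38, 68]), (170, [21, 38, 67]), (172, [24, 40, 69]), (174, [23, 39, 68]), (176, [23, 41, 72]), (178, [33, 54, 95]), (180, [36, 60, 102]), (182, [34, 58, 102]), (184, [35, 57, 99]), (186, [50, 53, 69]), (188, [71, 60, 39]), (190, [83, 69, 41]), (192, [96, 80, 47]), (194, [98, 81, 48]), (196, [98, 82, 49]), (198, [97, 80, 46])]
t 6.72 p [0.532  0.0893 0.1564] yaw -84.99 j [ 0.1  -0.07  1.51  0.    1.7   1.59] w 0.0659 F [ 0.5  1.3 -4.3]
0.006 bot nose [257.6 164.9] top nose [257.4 181.7] flange [257.3 195.6] colltop [257.1 284.6]
0.009 bot nose [257.6 160.1] top nose [257.4 175.7] flange [257.3 189.4] colltop [257.1 278.8]
0.012 bot nose [257.6 155.3] top nose [257.4 169.7] flange [257.3 183.1] colltop [257.1 272.9]
0.015 bot nose [257.6 150.5] top nose [257.4 163.6] flange [257.3 176.7] colltop [257.1 266.8]
163 236 283
166 234 286
185 214 304
200 203 314
210 197 320
220 197 321
```

{"fn": "arm_command", "kwargs": {
  "series": "6 3.2 -0.18 0 0;6 3.2 -0.18 0 0;6 0 0 -5 0;6 0 0 -4 0;6 0 0 -2 0;6 0 0 0 0;6 0 0 0 0"
}}

```text
time: 7.6
ee_pos: [0.5972, 0.0852, 0.049]
eef_rot: [0.737, -0.676, 0.001, -0.001]
ft_force: [1.0, -0.8, -4.9]
gripper_width: 0.0659
```

Run:
```python
from h import *
s=where(); w=shot('wrist'); sc=shot('scene')
print('jig',gradfit(w,True,jigout()[:1],(.6137,-.0295,.082)))
S=3;u0,v0=150,90
im=cv2.resize(w['img'][v0:v0+150,u0:u0+266,::-1],None,fx=S,fy=S,interpolation=2)
v=(.6137,-.0295,.082); c,sn=np.cos(v[2]),np.sin(v[2])
for P,z in jigout():
    u=np.array([proj(w,[v[0]+c*q[0]-sn*q[1],v[1]+sn*q[0]+c*q[1],z],True) for q in dens(P,10)])
    cv2.polylines(im,[np.round((u-[u0,v0]+.5)*S).astype(np.int32)],True,(0,0,255),1)
cv2.imwrite('pics/o3.png',im)
```

```text
t 7.6 p [0.5972 0.0852 0.049 ] yaw -85.04 j [0.09 0.13 1.5  0.   1.51 1.57] w 0.0659 F [ 1.  -0.8 -4.9]
jig (array([ 0.6155, -0.0309,  0.0827]), np.float64(-32.49))
```

View pics/o3.png

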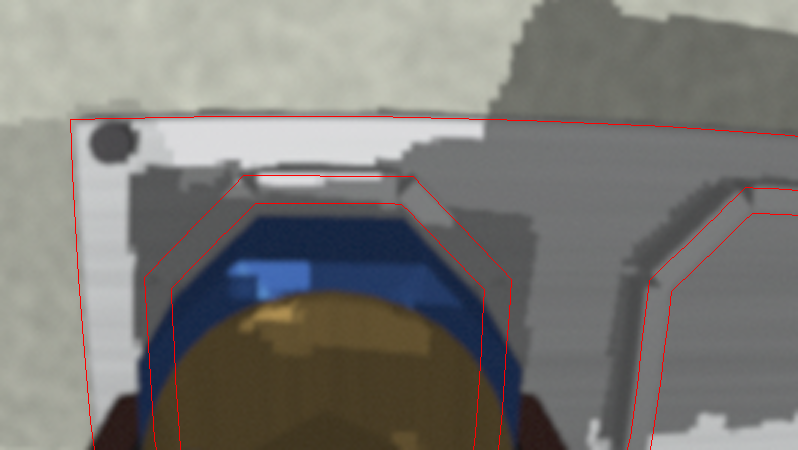

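Run:
```python
from h import *
w=shot('wrist'); a=.082
z0=.049-.0189
for X in [(.6043,.0851),(.6063,.0851),(.6043,.0831)]:
    f2=lambda x,y,z:((proj(w,[X[0]+x*np.cos(a)-y*np.sin(a),X[1]+x*np.sin(a)+y*np.cos(a),z],True)-[150,90]+.5)*3).round(0)
    print(X,'nose bot L,R',f2(.036,.015,z0),f2(.036,-.015,z0),'top nose',f2(.036,0,z0+.04),'wide corners bot',f2(.018,.033,z0),f2(.018,-.033,z0))
```

```text
(0.6043, 0.0851) nose bot L,R [255. 221.] [400. 222.] top nose [328. 269.] wide corners bot [172. 305.] [482. 306.]
(0.6063, 0.0851) nose bot L,R [256. 212.] [401. 213.] top nose [329. 258.] wide corners bot [173. 296.] [483. 297.]
(0.6043, 0.0831) nose bot L,R [265. 222.] [410. 223.] top nose [340. 270.] wide corners bot [182. 305.] [491. 307.]
```

{"fn": "arm_command", "kwargs": {
  "series": "6 0 0 -0.7 0;6 0 0 -0.6 0;6 0 0 -0.5 0;6 0 0 -0.3 0;6 0 0 0 0"
}}

```text
time: 8.38
ee_pos: [0.596, 0.085, 0.0257]
eef_rot: [0.737, -0.676, 0.0, -0.0]
ft_force: [-0.4, 0.9, -4.1]
gripper_width: 0.0656
```

{"fn": "arm_command", "kwargs": {
  "series": "6 0 0 -0.1 0;6 0 0 -0.1 0;6 0 0 0 0"
}}

```text
time: 8.75
ee_pos: [0.5963, 0.085, 0.0256]
eef_rot: [0.737, -0.676, 0.001, -0.0]
ft_force: [-5.6, -0.4, 6.5]
gripper_width: 0.0658
```

{"fn": "arm_command", "kwargs": {
  "series": "8.78 0 0 0 0;8.78 0 0 0 0;8.78 0 0 0 0;8.78 0 0 5 0;8.78 -0.5 0 5 0;8.78 -2.5 0 4 0;8.78 -2 0 2 0;8.78 0 0 0 0;8.78 0 0 0 0"
}}

```text
time: 9.88
ee_pos: [0.546, 0.0849, 0.1823]
eef_rot: [0.737, -0.676, -0.0, 0.0]
ft_force: [-1.3, -0.6, -0.5]
gripper_width: 0.088
```

```bash
cat >> h.py <<'E'
def blue(p): 
    h=hsv(p); return (h[...,0]>100)&(h[...,0]<130)&(h[...,1]>110)
def holeang(p,X,a,z,fi,r=.0225):
    "sample ring on flange top: blueness vs world angle"
    m=cv2.GaussianBlur(blue(p).astype(np.float32),(0,0),1.)
    g=cv2.GaussianBlur(cv2.cvtColor(p['img'],cv2.COLOR_RGB2GRAY),(0,0),.7)
    t=np.radians(np.arange(0,360,5)); out=[]
    for k in t:
        u=proj(p,[X[0]+r*np.cos(k),X[1]+r*np.sin(k),z],fi); i,j=int(round(u[1])),int(round(u[0])); out.append((m[i,j],g[i,j]))
    return np.degrees(t),np.array(out)
E
python3 - <<'E'
from h import *
s=where(); w=shot('wrist','w5')
g=(.6043,.0851,.082); m=hmask(w,[.6043,.0851,.03],60,True)
r,c=fit([w],[m],[True],HLz(.008),g); print(m.sum(),r,c)
t,o=holeang(w,r,0,.056,True); print([(int(a),round(float(b),1),int(d)) for a,(b,d) in zip(t,o) if b>.3 or d<60])
S=3; u=proj(w,[.604,.085,.03],True).astype(int)-[133,100]; print(u)
u=np.clip(u,0,[512-266,384-200]); print(u)
cv2.imwrite('pics/c5.png',cv2.resize(w['img'][u[1]:u[1]+200,u[0]:u[0]+266,::-1],None,fx=S,fy=S,interpolation=2))
E
```

```text
t 9.88 p [0.546  0.0849 0.1823] yaw -85.05 j [ 0.09 -0.04  1.44 -0.    1.75  1.58] w 0.088 F [-1.3 -0.6 -0.5]
4835.0 [0.60429581 0.08450711 0.07437695] 0.13731167751485288
[(85, 0.9, 67), (90, 1.0, 63), (95, 1.0, 58), (100, 1.0, 54), (105, 0.7, 50), (140, 0.0, 58), (145, 0.0, 58), (150, 0.0, 58), (155, 0.0, 56), (160, 0.0, 58), (165, 0.0, 58), (170, 0.0, 58), (175, 0.0, 58), (180, 0.0, 59), (185, 0.0, 58), (190, 0.0, 57), (195, 0.0, 58), (200, 0.0, 57), (205, 0.0, 56), (210, 0.0, 57), (215, 0.0, 57), (235, 0.0, 57)]
[129  24]
[129  24]
```

View pics/c5.png

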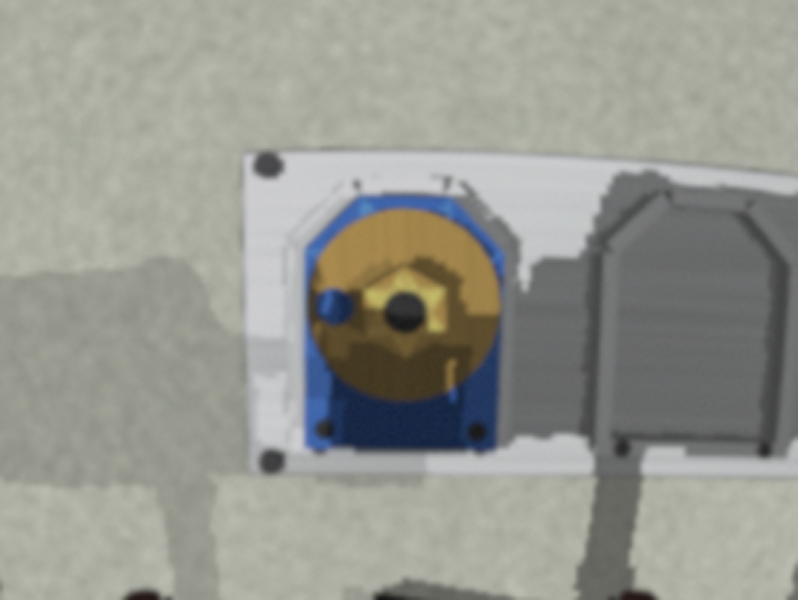

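{"fn": "arm_command", "kwargs": {
  "series": "5 2.9 0 -2 0;5 2.93 0 -2.3 0;5 0 0 -4 0;5 0 0 -4 0;5 0 0 0 0;5 0 0 0 0;0.5 0 0 0 0;0.5 0 0 0 0;0.5 0 0 0 0;0.5 0 0 0 0",
  "force": 15
}}

```text
time: 11.18
ee_pos: [0.6042, 0.0852, 0.0605]
eef_rot: [0.737, -0.676, -0.0, -0.0]
ft_force: [0.5, -0.1, -1.0]
gripper_width: 0.0238
```

Run:
```python
from h import *
w=cv2.imread('pics/w5.png'); where()
```

```text
t 11.18 p [0.6042 0.0852 0.0605] yaw -85.04 j [0.08 0.15 1.46 0.   1.54 1.57] w 0.0238 F [ 0.5 -0.1 -1. ]
```

{"fn": "arm_command", "kwargs": {
  "series": "0.5 0 0 0 10;0.5 0 0 0 10;0.5 0 0 0 10;0.5 0 0 0 10;0.5 0 0 0 10;0.5 0 0 0 10;0.5 0 0 0 10;0.5 0 0 0 10;0.5 0 0 0 9.5;0.5 0 0 0 0"
}}

```text
time: 12.42
ee_pos: [0.604, 0.0851, 0.0606]
eef_rot: [0.999, 0.038, -0.0, -0.0]
ft_force: [-1.3, 0.7, -0.2]
gripper_width: 0.0238
```

{"fn": "arm_command", "kwargs": {
  "series": "5 0 0 0 0;5 0 0 0 0;5 0 0 3 0;8.78 -1 0 4 0;8.78 -3 0 4 0;8.78 -2 0 2 0;8.78 0 0 0 0;8.78 0 0 0 0"
}}

```text
time: 13.42
ee_pos: [0.5444, 0.0849, 0.1895]
eef_rot: [0.999, 0.039, -0.0, 0.0]
ft_force: [0.4, 1.5, 0.2]
gripper_width: 0.0874
```

Run:
```python
from h import *
s=where(); w=shot('wrist','w6'); p=shot('top')
print([(q,[(np.round(r['centre'],4).tolist(),round(r['confidence'],2)) for r in nets.spot_in(q,p)]) for q in ['housing0']])
for g in [(.458,.297,-.02)]:
    m=hmask(p,[*g[:2],.03],25,False); print(m.sum(),*fit([p],[m],[False],HLz(0),g))
cv2.imwrite('pics/c6.png',cv2.resize(w['img'][:,:,::-1],None,fx=1.5,fy=1.5))
```

```text
t 13.43 p [0.5444 0.0849 0.1895] yaw 4.41 j [ 0.09 -0.04  1.43 -0.    1.76  0.02] w 0.0874 F [0.4 1.5 0.2]
[('housing0', [([0.446, 0.292, 0.0485], 0.8)])]
556.0 [0.45981346 0.29697214 0.06568237] 0.27710537452391026
```

View pics/c6.png

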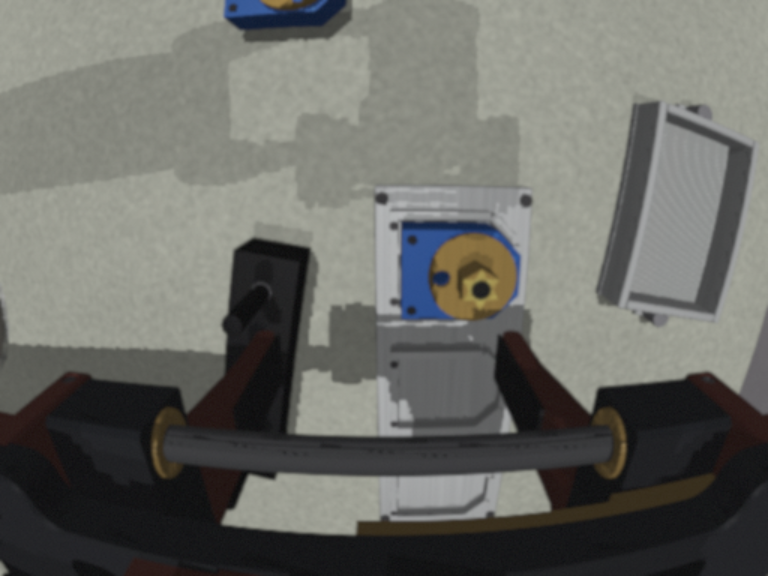

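Run:
```python
from h import *
w=shot('wrist')
m=hmask(w,[.6043,.0851,.03],60,True); r,c=fit([w],[m],[True],HLz(.008),(.6043,.0845,.08)); print(m.sum(),r,c)
t,o=holeang(w,r,0,.056,True); print([(int(a),round(float(b),1),int(d)) for a,(b,d) in zip(t,o) if 130<a<240])
u=proj(w,[.6043,.0845,.082],True)/1*1.5; print('collar pred in c6',u,'obs 481,290')
a=np.radians(184.6); print('hole pred', 1.5*proj(w,[.6043+.0225*np.cos(a),.0845+.0225*np.sin(a),.056],True),'obs 441,277')
```

```text
4471.0 [0.60369572 0.08434456 0.12436179] 0.12671639892816888
[(135, 0.0, 117), (140, 0.0, 116), (145, 0.0, 115), (150, 0.0, 115), (155, 0.0, 116), (160, 0.0, 117), (165, 0.0, 111), (170, 0.1, 93), (175, 0.6, 49), (180, 1.0, 38), (185, 1.0, 37), (190, 0.9, 44), (195, 0.3, 66), (200, 0.1, 83), (205, 0.0, 112), (210, 0.0, 116), (215, 0.0, 117), (220, 0.0, 115), (225, 0.0, 115), (230, 0.0, 117), (235, 0.0, 117), (239, 0.0, 117)]
collar pred in c6 [481.09145066 289.68667997] obs 481,290
hole pred [441.62147535 278.55558026] obs 441,277
```

{"fn": "arm_command", "kwargs": {
  "series": "8.78 -1.6 2.33 0 -10.5;8.78 -1.6 2.33 0 -10.5;8.78 -1.6 2.33 0 -10.5;8.78 -1.6 2.33 0 -10.5;8.78 -1.6 2.33 0 -10.5;8.78 -1.6 2.33 0 -10.5;8.78 -1.6 2.33 0 -10.5;8.78 -1.6 2.33 0 -10.5;8.78 -1.6 2.33 0 -10.5;8.78 0 0 0 0"
}}

```text
time: 14.88
ee_pos: [0.3995, 0.2957, 0.1898]
eef_rot: [0.708, -0.706, -0.0, 0.001]
ft_force: [0.5, 0.1, -0.2]
gripper_width: 0.088
```

Run:
```python
from h import *
s=where(); w=shot('wrist','w7')
m=hmask(w,[.459,.297,.03],60,True); r,c=fit([w],[m],[True],HLz(0),(.459,.297,.0)); print(m.sum(),r,c)
print('grad',gradfit(w,True,[(HX,.04)],r),gradfit(w,True,[(HX,0)],r))
t,o=holeang(w,r,0,.048,True); print([(int(a),round(float(b),1)) for a,(b,d) in zip(t,o) if b>.3])
```

```text
t 14.88 p [0.3995 0.2957 0.1898] yaw -89.87 j [ 0.57 -0.19  1.56  0.    1.77  2.14] w 0.088 F [ 0.5  0.1 -0.2]
4398.0 [0.45976869 0.29711165 0.05438888] 0.13747781968631018
grad (array([0.4611, 0.2974, 0.0476]), np.float64(-83.04)) (array([ 0.4557,  0.2992, -0.0178]), np.float64(-62.39))
[(285, 0.9), (290, 1.0), (295, 1.0), (300, 1.0), (305, 0.6)]
```

{"fn": "arm_command", "kwargs": {
  "series": "8.78 1.75 0.04 -2.2 0.6;8.78 1.75 0.04 -2.2 0.6;8.78 1.75 0.05 -2.2 0.6;8.78 0 0 -3.5 0;8.78 0 0 -3.5 0;8.78 0 0 -3.5 0;8.78 0 0 0 0;6 0 0 0 0;6 0 0 0 0;6 0 0 0 0",
  "force": 30
}}

```text
time: 16.18
ee_pos: [0.4539, 0.2968, 0.0217]
eef_rot: [0.718, -0.696, 0.0, -0.002]
ft_force: [0.3, -0.5, 4.2]
gripper_width: 0.0656
```

Run:
```python
from h import *
s=where()
```

```text
t 16.18 p [0.4539 0.2968 0.0217] yaw -88.23 j [ 0.52 -0.01  1.69  0.    1.45  2.06] w 0.0656 F [ 0.3 -0.5  4.2]
```

{"fn": "arm_command", "kwargs": {
  "series": "6 0 0 3 0;6 0 0 5.5 0;6 0 0 5.8 0;6 1.27 -5.4 0 0.5;6 1.27 -5.4 0 0.5;6 1.27 -5.4 0 0.5;6 1.27 -5.4 0 0.5;6 1.27 -5.4 0 0.5;6 1.27 -5.4 0 0.5;6 0 0 0 0"
}}

```text
time: 17.42
ee_pos: [0.5287, -0.0316, 0.1619]
eef_rot: [0.734, -0.679, -0.0, 0.001]
ft_force: [-0.5, 1.0, -4.4]
gripper_width: 0.0658
```

```bash
cat >> h.py <<'E'
def heldpos(w,s,zoff,a):
    "held housing origin from bottom nose edge (dark blue/grey boundary) by matching nose outline"
    m=blue(w).astype(np.uint8); z0=s['ee_pos'][2]-zoff; t=s['ee_pos']
    def cost(v):
        X=t[:2]+np.array([np.cos(a)*v[0]-np.sin(a)*v[1],np.sin(a)*v[0]+np.cos(a)*v[1]])/1000
        h=hullmask(w,[(HX[2:]*1.,z0),(HX[2:],z0+.04),(.0315*np.array([[np.cos(k),np.sin(k)] for k in np.linspace(-1.5,1.5,20)]),z0+.048)],X[0],X[1],a,True,m.shape)
        u=proj(w,[*(X+np.array([np.cos(a),np.sin(a)])*.012),z0+.048],True); r=int(u[1])
        return np.abs(h-M)[:r].sum()
    M=hmask(w,[*t[:2],z0+.03],150,True); M=cv2.morphologyEx(M,cv2.MORPH_CLOSE,np.ones((9,9)))
    r=min(((cost((x,y)),x,y) for x in np.arange(2,16,.5) for y in np.arange(-4,4.1,.5)))
    return r, t[:2]+np.array([np.cos(a)*r[1]-np.sin(a)*r[2],np.sin(a)*r[1]+np.cos(a)*r[2]])/1000
E
python3 - <<'E'
from h import *
s=where(); w=shot('wrist','w8'); a=np.radians(yaw(s)+90)
print('held',heldpos(w,s,.0217,a))
x0=(.6137,-.0295,.082)
print('jig',gradfit(w,True,jigout(),x0),gradfit(w,True,jigout()[:1],x0),gradfit(w,True,jigout()[2:],x0))
print([(r,w['img'][r,260].tolist()) for r in range(154,200,3)])
for r in(166,172,185,200): c=np.where(blue(w)[r,150:360])[0]+150; print(r,c.min() if len(c) else 0,c.max() if len(c) else 0)
E
```

```text
t 17.43 p [ 0.5287 -0.0316  0.1619] yaw -85.54 j [-0.12 -0.1   1.53 -0.    1.71  1.37] w 0.0658 F [-0.5  1.  -4.4]
held ((np.float64(169.7019607843137), np.float64(4.5), np.float64(-1.0)), array([ 0.53330582, -0.03228508]))
jig (array([ 0.611 , -0.0228,  0.08  ]), np.float64(-57.37)) (array([ 0.6092, -0.0368,  0.0496]), np.float64(-46.91)) (array([ 0.6132, -0.0222,  0.0824]), np.float64(-65.75))
[(154, [91, 91, 92]), (157, [88, 89, 90]), (160, [92, 92, 93]), (163, [75, 79, 84]), (166, [26, 41, 70]), (169, [22, 39, 70]), (172, [23, 40, 70]), (175, [23, 40, 71]), (178, [26, 44, 75]), (181, [35, 60, 103]), (184, [37, 60, 105]), (187, [42, 57, 95]), (190, [80, 67, 42]), (193, [98, 81, 48]), (196, [102, 86, 52]), (199, [102, 85, 52])]
166 235 282
172 229 288
185 217 301
200 205 312
```

{"fn": "arm_command", "kwargs": {
  "series": "6 4 0.14 0 0;6 3.9 0.14 0 0;6 0 0 -5 0;6 0 0 -4 0;6 0 0 -2 0;6 0 0 0 0;6 0 0 0 0"
}}

```text
time: 18.35
ee_pos: [0.609, -0.0249, 0.0551]
eef_rot: [0.736, -0.677, 0.001, -0.001]
ft_force: [0.6, 0.0, -3.9]
gripper_width: 0.0657
```

Run:
```python
from h import *
s=where(); w=shot('wrist')
S=3;u0,v0=150,90
im=cv2.resize(w['img'][v0:v0+150,u0:u0+266,::-1],None,fx=S,fy=S,interpolation=2)
v=(.6137,-.0295,.082); a=v[2]; c,sn=np.cos(a),np.sin(a)
for P,z in jigout():
    u=np.array([proj(w,[v[0]+c*q[0]-sn*q[1],v[1]+sn*q[0]+c*q[1],z],True) for q in dens(P,10)])
    cv2.polylines(im,[np.round((u-[u0,v0]+.5)*S).astype(np.int32)],True,(0,0,255),1)
cv2.imwrite('pics/o4.png',im); z0=s['ee_pos'][2]-.0205
for X in [(.6137,-.0295),(.6157,-.0295),(.6137,-.0315)]:
    f2=lambda x,y,z:((proj(w,[X[0]+x*c-y*sn,X[1]+x*sn+y*c,z],True)-[u0,v0]+.5)*3).round(0)
    print(X,'nose bot L,R',f2(.036,.015,z0),f2(.036,-.015,z0),'top nose',f2(.036,0,z0+.04))
```

```text
t 18.35 p [ 0.609  -0.0249  0.0551] yaw -85.22 j [-0.1   0.14  1.47  0.    1.52  1.39] w 0.0657 F [ 0.6  0.  -3.9]
(0.6137, -0.0295) nose bot L,R [276. 233.] [420. 233.] top nose [353. 284.]
(0.6157, -0.0295) nose bot L,R [276. 223.] [421. 224.] top nose [354. 272.]
(0.6137, -0.0315) nose bot L,R [285. 234.] [429. 234.] top nose [365. 285.]
```

View pics/o4.png

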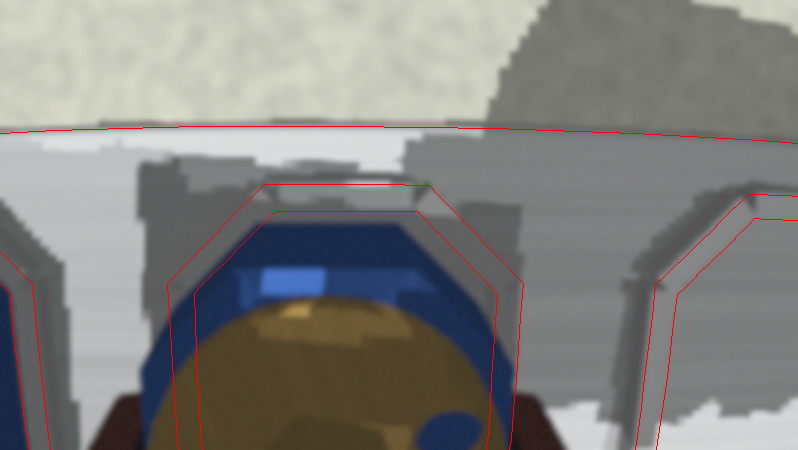

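{"fn": "arm_command", "kwargs": {
  "series": "6 -0.15 -0.45 0 0;6 0 0 0 0;6 0 0 -0.7 0;6 0 0 -0.7 0;6 0 0 -0.6 0;6 0 0 -0.5 0;6 0 0 0 0"
}}

```text
time: 19.27
ee_pos: [0.6067, -0.0297, 0.0297]
eef_rot: [0.736, -0.677, 0.0, -0.0]
ft_force: [-4.9, -0.4, 7.0]
gripper_width: 0.066
```

{"fn": "arm_command", "kwargs": {
  "series": "8.78 0 0 0 0;8.78 0 0 0 0;8.78 0 0 0 0;8.78 0 0 5 0;8.78 -0.5 0 5 0;8.78 -2.5 0 4 0;8.78 -2 0 2 0;8.78 0 0 0 0;8.78 0 0 0 0"
}}

```text
time: 20.4
ee_pos: [0.5565, -0.0297, 0.1863]
eef_rot: [0.736, -0.677, -0.001, 0.0]
ft_force: [0.1, 0.2, -0.8]
gripper_width: 0.088
```

Run:
```python
from h import *
s=where(); w=shot('wrist','w9')
for g in [(.6137,-.0295,.082),(.6043,.0851,.082)]:
    m=hmask(w,[*g[:2],.03],60,True); r,c=fit([w],[m],[True],HLz(.008),g); print(m.sum(),r,c)
    t,o=holeang(w,r,0,.056,True); print([(int(a),round(float(b),1)) for a,(b,d) in zip(t,o) if b>.25])
h=hsv(w)
X=[.6137,-.0295,.082]; print(proj(w,X,True))
im=cv2.resize(w['img'][:300,:,::-1],None,fx=1.56,fy=1.56,interpolation=2); cv2.imwrite('pics/c9.png',im)
```

```text
t 20.4 p [ 0.5565 -0.0297  0.1863] yaw -85.25 j [-0.11 -0.03  1.42  0.    1.75  1.37] w 0.088 F [ 0.1  0.2 -0.8]
4724.0 [ 0.61210284 -0.03007949  0.06652459] 0.1306685925852136
[(285, 0.7), (290, 1.0), (295, 1.0), (300, 1.0), (305, 0.9)]
4532.0 [0.60405144 0.08696898 0.0907478 ] 0.15378485021546132
[(190, 0.4), (195, 1.0), (200, 0.9), (205, 0.7)]
[262.95306684 128.74267296]
```

View pics/c9.png

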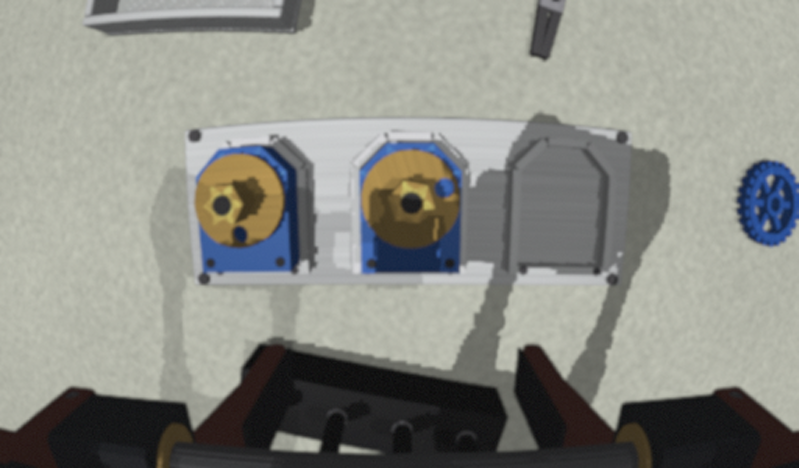

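{"fn": "arm_command", "kwargs": {
  "series": "5 0.7 0 -0.5 10.15;5 0.7 0 -0.5 10.15;5 0.7 0 -0.5 10.15;5 0.7 0 -0.5 10.15;5 0.7 0 -0.5 10.15;5 0.7 0 -0.5 10.15;5 0.7 0 -0.5 10.15;5 0.75 0 -0.5 10.15;5 0 0 0 0",
  "force": 15
}}

```text
time: 21.58
ee_pos: [0.6126, -0.0296, 0.1448]
eef_rot: [0.999, -0.036, -0.002, -0.0]
ft_force: [-0.2, 0.1, -0.2]
gripper_width: 0.05
```

{"fn": "arm_command", "kwargs": {
  "series": "5 0 0 -4 0;5 0 0 -3 0;5 0 0 -1.6 0;5 0 0 0 0;5 0 0 0 0;0.5 0 0 0 0;0.5 0 0 0 0;0.5 0 0 0 0;0.5 0 0 0 0"
}}

```text
time: 22.7
ee_pos: [0.6129, -0.0297, 0.0622]
eef_rot: [0.999, -0.035, 0.0, 0.0]
ft_force: [-1.6, 0.1, 3.7]
gripper_width: 0.0239
```

Run:
```python
from h import *
where()
```

```text
t 22.7 p [ 0.6129 -0.0297  0.0622] yaw -4.05 j [-0.1   0.15  1.45 -0.    1.54 -0.03] w 0.0239 F [-1.6  0.1  3.7]
```

Width 23.9 mm: gripped on flats. Turn −111°.

{"fn": "arm_command", "kwargs": {
  "series": "0.5 0 0 0 -10.1;0.5 0 0 0 -10.1;0.5 0 0 0 -10.1;0.5 0 0 0 -10.1;0.5 0 0 0 -10.1;0.5 0 0 0 -10.1;0.5 0 0 0 -10.1;0.5 0 0 0 -10.1;0.5 0 0 0 -10.1;0.5 0 0 0 -10.1"
}}

```text
time: 23.95
ee_pos: [0.6127, -0.0292, 0.0622]
eef_rot: [-0.606, 0.795, 0.0, 0.0]
ft_force: [-4.0, 1.4, 3.8]
gripper_width: 0.0241
```

{"fn": "arm_command", "kwargs": {
  "series": "0.5 0 0 0 -10.2;0.5 0 0 0 0;5 0 0 0 0;5 0 0 0 0;5 0 0 3 0;8.78 -1 0 4 5;8.78 -3 0 4 10;8.78 -2 0 1.5 10;8.78 0 0 0 5;8.78 0 0 0 0"
}}

```text
time: 25.2
ee_pos: [0.5529, -0.0299, 0.1867]
eef_rot: [0.736, -0.677, 0.0, -0.0]
ft_force: [0.7, -0.4, -0.9]
gripper_width: 0.0879
```

Run:
```python
from h import *
s=where(); w=shot('wrist','w10'); x0=(.6137,-.0295,.082)
for g in [(.6137,-.0295,.082),(.6043,.0851,.082)]:
    m=hmask(w,[*g[:2],.03],60,True); r,c=fit([w],[m],[True],HLz(.008),g); print(m.sum(),r,c)
    t,o=holeang(w,r,0,.056,True); print([(int(a),round(float(b),1),int(d)) for a,(b,d) in zip(t,o) if 160<a<215])
m=near(w,hsv(w)[...,2]<75,[.444,-.012,.03],90,True); m=cv2.morphologyEx(m,cv2.MORPH_OPEN,np.ones((7,7))); print('rack',m.sum())
print([(q,[(np.round(r['centre'],4).tolist(),round(r['confidence'],2)) for r in nets.spot_in(q,w)]) for q in ['pin0','rack']])
```

```text
t 25.2 p [ 0.5529 -0.0299  0.1867] yaw -85.25 j [-0.12 -0.04  1.43 -0.    1.75  1.37] w 0.0879 F [ 0.7 -0.4 -0.9]
4690.0 [ 0.61284597 -0.0299549   0.06766349] 0.14086542079518377
[(165, 0.0, 57), (170, 0.4, 45), (175, 0.8, 37), (180, 0.9, 36), (185, 0.9, 36), (190, 0.9, 36), (195, 0.6, 40), (200, 0.0, 56), (205, 0.0, 60), (210, 0.0, 60)]
4506.0 [0.60415272 0.0863627  0.0897565 ] 0.16041791772190456
[(165, 0.0, 131), (170, 0.0, 131), (175, 0.0, 128), (180, 0.0, 97), (185, 0.1, 54), (190, 0.9, 36), (195, 1.0, 34), (200, 0.9, 34), (205, 0.3, 58), (210, 0.0, 96)]
rack 60914.0
[('pin0', [([0.4538, 0.01, 0.0858], 0.85), ([0.4483, -0.0341, 0.0796], 0.66), ([0.4415, -0.0858, 0.068], 0.53)]), ('rack', [([0.4577, -0.023, 0.0527], 0.65), ([0.5958, 0.073, 0.0571], 0.2)])]
```

{"fn": "arm_command", "kwargs": {
  "series": "5 -1.22 -0.15 0.5 9.75;5 -1.22 -0.15 0.5 9.75;5 -1.22 -0.15 0.5 9.75;5 -1.22 -0.15 0.5 9.75;5 -1.22 -0.15 0.5 9.75;5 -1.22 -0.15 0.5 9.75;5 -1.22 -0.15 0.5 9.75;5 -1.22 -0.15 0.5 9.75;5 0 0 0 0;5 0 0 0 0"
}}

```text
time: 26.6
ee_pos: [0.4556, -0.0417, 0.2262]
eef_rot: [0.998, -0.065, -0.0, -0.0]
ft_force: [-0.3, 0.2, 0.3]
gripper_width: 0.0499
```

Run:
```python
from h import *
s=where(); w=shot('wrist','w11')
print(nets.spot_in('pin0',w))
cv2.imwrite('pics/c11.png',cv2.resize(w['img'][:,:,::-1],None,fx=1.56,fy=1.56,interpolation=2))
```

```text
t 26.6 p [ 0.4556 -0.0417  0.2262] yaw -7.46 j [-0.17 -0.29  1.58  0.    1.85 -0.04] w 0.0499 F [-0.3  0.2  0.3]
[{'centre': [0.4527, 0.0593, 0.1163], 'confidence': 0.71}, {'centre': [0.4482, 0.011, 0.1209], 'confidence': 0.65}, {'centre': [0.4395, -0.0794, 0.1054], 'confidence': 0.58}, {'centre': [0.4417, -0.032, 0.1157], 'confidence': 0.58}, {'centre': [0.6073, -0.0245, 0.059], 'confidence': 0.3}]
```

View pics/c11.png

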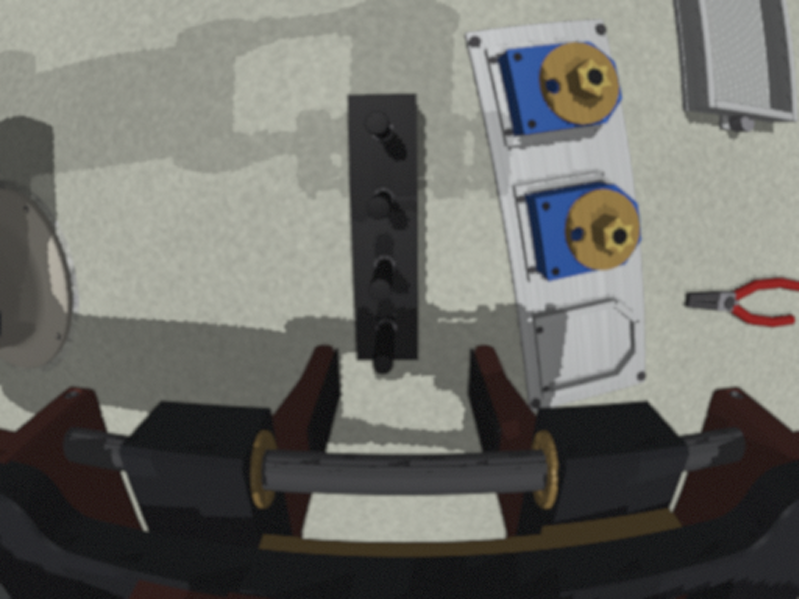

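Run:
```python
from h import *
w=shot('wrist')
for c in [(376,122),(379,203),(383,268)]: print('pin top',atz(w,c[0]/1.56,c[1]/1.56,.118,True).round(4))
C=np.array([atz(w,u/1.56,v/1.56,.05,True)[:2] for u,v in [(348,96),(417,94),(418,358),(357,358)]]); print(C.round(4),C.mean(0))
m=(hsv(w)[...,2]<60).astype(np.uint8); m[:55]=0; m[232:]=0; m[:,:210]=0; m[:,290:]=0
r=gradfit(w,True,[(box(.05,.205),.05)],(.449,-.01,-.125),(.01,.04)); print('rack',r)
v=r[0]
for k in(-1.5,-.5,.5,1.5): print('hole',(v[0]-np.sin(v[2])*.05*k).round(4),(v[1]+np.cos(v[2])*.05*k).round(4))
```

```text
pin top [0.454  0.0607 0.118 ]
pin top [0.4494 0.0138 0.118 ]
pin top [ 0.4464 -0.0249  0.118 ]
[[ 0.4334  0.0891]
 [ 0.4824  0.0837]
 [ 0.4585 -0.1162]
 [ 0.4104 -0.1101]] [ 0.44617476 -0.0133759 ]
rack (array([ 0.4455, -0.0134, -0.1157]), np.float64(-108.72))
hole 0.4368 -0.0879
hole 0.4426 -0.0382
hole 0.4484 0.0114
hole 0.4542 0.0611
```

{"fn": "arm_command", "kwargs": {
  "series": "4 -0.07 5.1 0 0.4;4 -0.07 5.16 0 0.4;4 0 0 -4 0;4 0 0 -5 0;4 0 0 -4 0;4 0 0 -1.2 0;4 0 0 0 0;4 0 0 0 0",
  "force": 25
}}

```text
time: 27.75
ee_pos: [0.4551, 0.0609, 0.0868]
eef_rot: [0.998, -0.056, 0.002, -0.0]
ft_force: [0.1, -0.5, 1.1]
gripper_width: 0.0396
```

Run:
```python
from h import *
where()
```

```text
t 27.75 p [0.4551 0.0609 0.0868] yaw -6.47 j [ 0.06 -0.28  1.82  0.    1.6   0.17] w 0.0396 F [ 0.1 -0.5  1.1]
```

{"fn": "arm_command", "kwargs": {
  "series": "4 0 0 -0.2 0;0 0 0 0 0;0 0 0 0 0;0 0 0 0 0;0 0 0 0 0;0 0 0 3 0;0 0 0 4 0;0 0 0 3.5 0;0 0 0 0 0;0 0 0 0 0"
}}

```text
time: 29.0
ee_pos: [0.4536, 0.0609, 0.1863]
eef_rot: [0.998, -0.056, -0.001, 0.0]
ft_force: [-0.9, -0.1, -1.4]
gripper_width: 0.0134
```

Run:
```python
from h import *
where()
p=shot('top'); w=shot('wrist')
g=(.6043,.0847,.082); m=hmask(w,[*g[:2],.03],60,True); print(m.sum(),*fit([w],[m],[True],HLz(.008),g))
g=(.6137,-.0295,.082); m=hmask(p,[*g[:2],.03],25,False); print(m.sum(),*fit([p],[m],[False],HLz(.008),g))
```

```text
t 29.0 p [0.4536 0.0609 0.1863] yaw -6.45 j [ 0.06 -0.3   1.66 -0.    1.78  0.17] w 0.0134 F [-0.9 -0.1 -1.4]
4307.0 [0.60677822 0.0834411  0.02250591] 0.13872992893465722
485.0 [ 0.61014948 -0.02709882  0.136102  ] 0.3324358196887003
```

{"fn": "arm_command", "kwargs": {
  "series": "0 4.3 0.73 0 0;0 4.3 0.73 0 0;0 4.23 0.72 0 0;0 0 0 -1.5 0;0 0 0 0 0;0 0 0 0 0"
}}

```text
time: 29.85
ee_pos: [0.5812, 0.0826, 0.1729]
eef_rot: [0.998, -0.056, -0.0, 0.0]
ft_force: [0.3, 0.1, -0.8]
gripper_width: 0.0133
```

```bash
cat >> h.py <<'E'
def holecen(w,X,z,fi,R=.011):
    "centroid of the dark/blue hole on the brass flange around X; world pos at height z"
    h=hsv(w); b=blue(w)|((h[...,2]<45))
    m=np.zeros(b.shape,np.uint8); pts=np.array([proj(w,[X[0]+R*np.cos(k),X[1]+R*np.sin(k),z],fi) for k in np.linspace(0,6.28,30)])
    cv2.fillPoly(m,[np.round(pts).astype(np.int32)],1); q=near(w,b&(m>0),[*X,z],12,fi)
    v,u=np.nonzero(q); return len(u),(u.mean(),v.mean()),atz(w,u.mean(),v.mean(),z,fi).round(4)
E
python3 - <<'E'
from h import *
s=where(); w=shot('wrist','w12')
print('hole',holecen(w,(.5819,.0827),.056,True))
t=s['ee_pos']; print('tip pred px',proj(w,[t[0],t[1],t[2]-.081],True),'hole pred px',proj(w,[.5819,.0827,.056],True),'collar px',proj(w,[.6043,.0845,.082],True))
u=proj(w,[.5819,.0827,.056],True).astype(int); u=np.clip(u-[60,60],0,[392,264])
cv2.imwrite('pics/c12.png',cv2.resize(w['img'][u[1]:u[1]+120,u[0]:u[0]+120,::-1],None,fx=5,fy=5,interpolation=2)); print(u)
E
```

```text
t 29.85 p [0.5812 0.0826 0.1729] yaw -6.45 j [ 0.08  0.05  1.36 -0.    1.73  0.2 ] w 0.0133 F [ 0.3  0.1 -0.8]
hole (111, (np.float64(254.72072072072072), np.float64(185.42342342342343)), array([0.5785, 0.0827, 0.056 ]))
tip pred px [257.44858053 196.63929969] hole pred px [258.24174272 185.03399246] collar px [283.19031613 188.31697776]
[198 125]
```

View pics/c12.png

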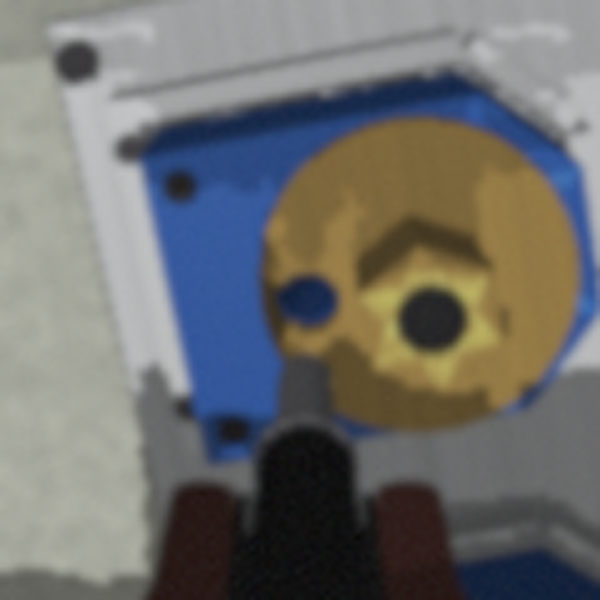

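{"fn": "arm_command", "kwargs": {
  "series": "0 0.07 0 -1.5 0;0 0 0 -1.5 0;0 0 0 0 0;0 0 0 -0.6 0;0 0 0 -0.5 0;0 0 0 -0.5 0;0 0 0 0 0"
}}

```text
time: 30.78
ee_pos: [0.5827, 0.0827, 0.126]
eef_rot: [0.998, -0.056, -0.0, 0.0]
ft_force: [-0.1, -0.8, 0.1]
gripper_width: 0.0138
```

{"fn": "arm_command", "kwargs": {
  "series": "0 0 0 -0.6 0;0 0 0 -0.6 0;0 0 0 0 0"
}}

```text
time: 31.15
ee_pos: [0.5825, 0.0826, 0.1137]
eef_rot: [0.998, -0.056, -0.001, 0.0]
ft_force: [0.8, -0.1, -1.2]
gripper_width: 0.0139
```

{"fn": "arm_command", "kwargs": {
  "series": "0 0 0 -0.6 0;0 0 0 -0.6 0;0 0 0 -0.5 0;0 0 0 0 0;0 0 0 -0.3 0;0 0 0 -0.1 0;0 0 0 0 0"
}}

```text
time: 32.02
ee_pos: [0.5829, 0.0827, 0.0936]
eef_rot: [0.998, -0.056, 0.0, -0.0]
ft_force: [0.5, 0.9, -0.2]
gripper_width: 0.0133
```

{"fn": "arm_command", "kwargs": {
  "series": "0 0 0 -0.1 0;0 0 0 -0.1 0;0 0 0 -0.1 0;0 0 0 0 0"
}}

```text
time: 32.52
ee_pos: [0.5829, 0.0827, 0.0905]
eef_rot: [0.998, -0.056, -0.0, 0.0]
ft_force: [0.3, 0.0, -0.2]
gripper_width: 0.0134
```

{"fn": "arm_command", "kwargs": {
  "series": "0 0 0 -0.1 0;0 0 0 -0.1 0;0 0 0 0 0"
}}

```text
time: 32.9
ee_pos: [0.5829, 0.0827, 0.0887]
eef_rot: [0.998, -0.056, 0.0, -0.0]
ft_force: [0.3, -0.9, -0.1]
gripper_width: 0.0132
```

{"fn": "arm_command", "kwargs": {
  "series": "4 0 0 0 0;4 0 0 0 0;4 0 0 0 0;4 0 0 3 0;4 0 0 4 0;4 0 0 4 0;4 0 0 0 0"
}}

```text
time: 33.78
ee_pos: [0.5845, 0.0828, 0.2034]
eef_rot: [0.998, -0.056, 0.004, -0.001]
ft_force: [-0.1, -0.1, 0.3]
gripper_width: 0.0398
```

```bash
cat >> h.py <<'E'
def bottomz(w,X,tilt=None): pass
E
python3 - <<'E'
from h import *
s=where(); w=shot('wrist','w13'); p=shot('top'); sc=shot('scene')
for n,q in(('w',w),('t',p),('s',sc)): print(n,[(np.round(r['centre'],4).tolist(),round(r['confidence'],2)) for r in nets.spot_in('pin0',q)])
g=(.6043,.0847,.082); m=hmask(w,[*g[:2],.03],60,True); print(m.sum(),*fit([w],[m],[True],HLz(.008),g))
g=(.6137,-.0295,.082); m=hmask(w,[*g[:2],.03],60,True); print(m.sum(),*fit([w],[m],[True],HLz(.008),g))
# scene: dark column of the pinned handle: predicted top & shoulder pixels vs observed dark run
for h in(.124,.134,.056): print(h,proj(sc,[.582,.0827,h]).round(1))
b=proj(sc,[.582,.0827,.09]).round().astype(int)
for c in range(b[0]-3,b[0]+4): print(c,[int(sc['img'][r,c].sum()/3) for r in range(b[1]-22,b[1]+22)])
E
```

```text
t 33.77 p [0.5845 0.0828 0.2034] yaw -6.45 j [ 0.08  0.05  1.3  -0.    1.78  0.2 ] w 0.0398 F [-0.1 -0.1  0.3]
w [([0.5812, 0.0884, 0.1141], 0.98), ([0.4537, 0.015, 0.0732], 0.75), ([0.5986, 0.0324, 0.0107], 0.52)]
t []
s [([0.5828, 0.0839, 0.1087], 0.68), ([0.4506, -0.0374, 0.0856], 0.67), ([0.4429, -0.0836, 0.0854], 0.53), ([0.4538, 0.0103, 0.0884], 0.47)]
3813.0 [0.60463104 0.08322699 0.04133228] 0.2506173410880219
2400.0 [ 0.60782607 -0.0343185  -0.17878743] 0.6803562091503269
0.124 [296.7 177.8]
0.134 [296.9 174.2]
0.056 [295.9 201.1]
293 [103, 0, 9, 12, 2, 8, 9, 20, 11, 6, 9, 4, 2, 10, 0, 6, 6, 2, 2, 1, 8, 5, 1, 3, 4, 3, 23, 64, 98, 66, 50, 90, 115, 67, 33, 33, 33, 30, 33, 26, 31, 36, 63, 99]
294 [137, 4, 3, 16, 5, 4, 1, 6, 14, 14, 14, 10, 3, 6, 2, 0, 0, 4, 2, 1, 5, 6, 7, 1, 5, 0, 6, 57, 85, 17, 7, 58, 95, 68, 24, 32, 33, 32, 31, 30, 33, 22, 56, 99]
295 [144, 19, 8, 12, 2, 5, 0, 7, 14, 20, 3, 5, 7, 1, 7, 7, 8, 0, 0, 6, 3, 7, 2, 0, 3, 1, 7, 57, 82, 5, 8, 29, 64, 69, 29, 34, 30, 31, 29, 26, 28, 25, 55, 101]
296 [144, 27, 1, 7, 6, 10, 2, 9, 16, 8, 15, 7, 8, 2, 5, 0, 8, 3, 3, 2, 5, 3, 3, 4, 10, 12, 10, 65, 98, 29, 2, 47, 93, 79, 26, 28, 36, 27, 34, 32, 32, 34, 61, 95]
297 [147, 58, 12, 13, 9, 10, 1, 5, 15, 13, 12, 18, 5, 1, 3, 6, 5, 3, 0, 4, 1, 4, 9, 1, 4, 0, 4, 55, 91, 33, 3, 58, 117, 95, 22, 25, 32, 26, 31, 34, 29, 30, 64, 96]
298 [154, 96, 3, 15, 12, 12, 14, 15, 11, 10, 17, 9, 16, 3, 12, 8, 6, 3, 2, 2, 2, 3, 6, 1, 4, 7, 1, 47, 94, 90, 96, 111, 95, 71, 38, 36, 38, 35, 34, 35, 31, 40, 73, 101]
299 [157, 104, 0, 9, 10, 10, 14, 9, 18, 11, 12, 11, 7, 2, 4, 7, 10, 2, 2, 7, 3, 0, 5, 2, 5, 8, 8, 36, 80, 104, 115, 97, 64, 41, 37, 35, 39, 33, 37, 38, 42, 61, 83, 92]
```

{"fn": "arm_command", "kwargs": {
  "series": "4 -4.5 -2.38 0 0;4 -4.5 -2.38 0 0;4 -4.55 -2.38 0 0;4 0 0 0 0;4 0 0 -4 0;4 0 0 -4 0;4 0 0 -2.5 0;4 0 0 -1.3 0;4 0 0 0 0;4 0 0 0 0"
}}

```text
time: 35.33
ee_pos: [0.4482, 0.0114, 0.0818]
eef_rot: [0.998, -0.056, 0.001, -0.0]
ft_force: [-0.3, -0.4, -0.4]
gripper_width: 0.0398
```

Run:
```python
from h import *
s=where(); sc=shot('scene')
def colrun(X,ztop,zb):
    b=proj(sc,[*X,(ztop+zb)/2]); c=int(round(b[0]))
    return c,[int(sc['img'][r,c-1:c+2].mean()) for r in range(int(proj(sc,[*X,ztop])[1])-8,int(proj(sc,[*X,zb])[1])+10)],proj(sc,[*X,ztop])[1].round(1),proj(sc,[*X,zb])[1].round(1)
print(colrun((.582,.0827),.124,.056)); print('ref pin in rack',colrun((.4426,-.0382),.118,.05))
```

```text
t 35.33 p [0.4482 0.0114 0.0818] yaw -6.44 j [-0.05 -0.31  1.85  0.    1.6   0.06] w 0.0398 F [-0.3 -0.4 -0.4]
(296, [32, 6, 10, 8, 5, 3, 8, 9, 8, 9, 8, 6, 4, 4, 0, 3, 7, 5, 1, 7, 3, 6, 3, 2, 2, 5, 56, 90, 21, 6, 41, 87, 76, 28, 28, 32, 31, 30, 33, 29, 28, 59], np.float64(177.8), np.float64(201.1))
ref pin in rack (260, [10, 13, 13, 9, 15, 15, 15, 13, 13, 13, 12, 3, 5, 1, 2, 3, 2, 2, 4, 2, 0, 6, 3, 3, 0, 7, 4, 3, 4, 3, 8, 16, 16, 4, 6, 4, 1, 4, 3, 2], np.float64(145.6), np.float64(167.4))
```

{"fn": "arm_command", "kwargs": {
  "series": "0 0 0 0.2 0;0 0 0 0 0;0 0 0 0 0;0 0 0 0 0;0 0 0 0 0;0 0 0 3 0;0 0 0 4 0;0 0 0 4 0;0 0 0 0 0;0 0 0 0 0",
  "force": 25
}}

```text
time: 36.62
ee_pos: [0.4471, 0.0113, 0.1914]
eef_rot: [0.998, -0.056, -0.001, 0.0]
ft_force: [0.3, 0.3, -1.2]
gripper_width: 0.0133
```

Run:
```python
from h import *
s=where(); w=shot('wrist','w14')
for g in [(.6137,-.0295,.082)]:
    m=hmask(w,[*g[:2],.03],60,True); r,c=fit([w],[m],[True],HLz(.008),g); print(m.sum(),r,c)
a=np.radians(184.7); X=(.613+.0225*np.cos(a),-.030+.0225*np.sin(a)); print(X,holecen(w,X,.056,True))
```

```text
t 36.62 p [0.4471 0.0113 0.1914] yaw -6.45 j [-0.05 -0.33  1.67 -0.    1.8   0.06] w 0.0133 F [ 0.3  0.3 -1.2]
3826.0 [ 0.61683413 -0.03191298  0.05844391] 0.14492584278876214
(np.float64(0.5905756587965941), np.float64(-0.03184361644417591)) (0, (np.float64(nan), np.float64(nan)), array([nan, nan, nan]))h.py:122: RuntimeWarning: Mean of empty slice.
  v,u=np.nonzero(q); return len(u),(u.mean(),v.mean()),atz(w,u.mean(),v.mean(),z,fi).round(4)
  ret = ret.dtype.type(ret / rcount)
```

{"fn": "arm_command", "kwargs": {
  "series": "0 3.6 -1.08 0 0;0 3.6 -1.08 0 0;0 3.6 -1.08 0 0;0 3.55 -1.07 0 0;0 0 0 -1.8 0;0 0 0 0 0;0 0 0 0 0;0 0 0 0 0"
}}

```text
time: 37.67
ee_pos: [0.5906, -0.0315, 0.1758]
eef_rot: [0.998, -0.056, 0.001, 0.0]
ft_force: [-0.6, 0.8, -0.8]
gripper_width: 0.0139
```

Run:
```python
from h import *
s=where(); w=shot('wrist','w15'); t=s['ee_pos']
X=(.5906,-.0318)
print('tip pred',proj(w,[t[0],t[1],t[2]-.08],True),'hole pred',proj(w,[*X,.056],True),'collar pred',proj(w,[.613,-.030,.082],True))
h=hsv(w); u=proj(w,[*X,.056],True).round().astype(int)
cls=np.full(h.shape[:2],'.'); cls[blue(w)]='b'; cls[(h[...,0]>8)&(h[...,0]<32)&(h[...,1]>90)]='Y'; cls[h[...,2]<45]='#'
print(u)
for r in range(u[1]-22,u[1]+32): print(r,''.join(cls[r,u[0]-30:u[0]+50]))
```

```text
t 37.67 p [ 0.5906 -0.0315  0.1758] yaw -6.43 j [-0.11  0.06  1.34  0.    1.73  0.  ] w 0.0139 F [-0.6  0.8 -0.8]
tip pred [257.30382899 196.9832615 ] hole pred [257.4248869  184.71900262] collar pred [282.07440769 187.92978591]
[257 185]
163 .bbb.....bbbbbbbbbbbbbbbbb..YYYYYYYYYYYYYYYYYYYYYYYYYYYYYYYYYYYYYYYYYYYYYYYYYYYY
164 .bbbb...bbbbbbbbbbbbbbbbb..YYYYYYYYYYYYYYYYYYYYYYYYYYYYYYYYYYYYYYYYYYYYYYYYYYYYY
165 .bbbbbbbbbbbbbbbbbbbbbbbb..YYYYYYYYYYYYYYYYYYYYYYYYYYYYYYYYYYYYYYYYYYYYYYYYYYYYY
166 ..bbbbbbbbbbbbbbbbbbbbbb..YYYYYYYYYYYYYYYYYYYYYYYYYYYYYYYYYYYYYYYYYYYYYYYYYYYYYY
167 ..bbbbbbbbbbbbbbbbbbbbbb.YYYYYYYYYYYYYYYYYYYYYYYYYYYYYYYYYYYYYYYYYYYYYYYYYYYYYYY
168 ..bbbbbbbbbbbbbbbbbbbbbb.YYYYYYYYYYYYYYYYYYYYYYYYYYYYYYYYYYYYYYYYYYYYYYYYYYYYYYY
169 ..bbbbbbbbbbbbbbbbbbbbb..YYYYYYYYYYYYYYYYYYYYYYYYYYYYYYYYYYYYYYYYYYYYYYYYYYYYYYY
170 ..bbbbbbbbbbbbbbbbbbbbb..YYYYYYYYYYYYYYYYYYYYYYYYYYYYYYYYYYYYYYYYYYYYYYYYYYYYYYY
171 ...bbbbbbbbbbbbbbbbbbbb..YYYYYYYYYYYYYYYYYYYYYYYYYYYYYYYYYYYYYYYYYYYYYYYYYYYYYYY
172 ...bbbbbbbbbbbbbbbbbbbb.YYYYYYYYYYYYYYYYYYYYYYYYYYYYYYYYYYYYYYYYYYYYYYYYYYYYYYYY
173 ...bbbb
[... 3028 characters left out ...]
YY..................
209 ...........bbbb.###.bbbbb..............bbb..........YYYY........................
210 ............bbb.####bbbb................bbb.....................................
211 ............bbb.###.bbb.....########............................................
212 ............bbbbb.bbbb....###########...........................................
213 .............bbbbbbbbb...##############.........................................
214 .............bbbbbbbbb..################........................................
215 .............bbbbbbbb...#################.......................................
216 .......................##################.......................................
```

{"fn": "arm_command", "kwargs": {
  "series": "0 -0.05 0.1 -1.5 0;0 0 0 -1.5 0;0 0 0 0 0;0 0 0 -0.6 0;0 0 0 -0.6 0;0 0 0 -0.6 0;0 0 0 0 0"
}}

```text
time: 38.6
ee_pos: [0.5901, -0.0308, 0.1259]
eef_rot: [0.998, -0.056, -0.001, -0.0]
ft_force: [1.0, -0.7, -0.7]
gripper_width: 0.0133
```

{"fn": "arm_command", "kwargs": {
  "series": "0 0 0 -0.5 0;0 0 0 -0.4 0;0 0 0 -0.4 0;0 0 0 0 0"
}}

```text
time: 39.1
ee_pos: [0.5902, -0.0308, 0.1131]
eef_rot: [0.998, -0.056, -0.0, -0.0]
ft_force: [-0.1, 0.6, -0.2]
gripper_width: 0.0136
```

{"fn": "arm_command", "kwargs": {
  "series": "0 0 0 -0.6 0;0 0 0 -0.6 0;0 0 0 -0.6 0;0 0 0 0 0;0 0 0 -0.3 0;0 0 0 -0.2 0;0 0 0 0 0"
}}

```text
time: 39.98
ee_pos: [0.5903, -0.0308, 0.0905]
eef_rot: [0.998, -0.056, -0.0, -0.0]
ft_force: [0.4, 0.3, -0.3]
gripper_width: 0.0137
```

{"fn": "arm_command", "kwargs": {
  "series": "0 0 0 -0.1 0;0 0 0 -0.1 0;0 0 0 -0.1 0;0 0 0 0 0"
}}

```text
time: 40.48
ee_pos: [0.5907, -0.0308, 0.0887]
eef_rot: [0.998, -0.056, 0.001, 0.0]
ft_force: [-1.5, 0.5, 4.4]
gripper_width: 0.0134
```

{"fn": "arm_command", "kwargs": {
  "series": "4 0 0 0 0;4 0 0 0 0;4 0 0 0 0;4 0 0 3 0;4 0 0 4 0;4 0 0 4 0;4 -6 0 0 0;4 -6 0 0 0;4 0 0 0 0;4 0 0 0 0"
}}

```text
time: 41.72
ee_pos: [0.4709, -0.0309, 0.1981]
eef_rot: [0.998, -0.056, 0.001, 0.0]
ft_force: [-0.4, -0.5, 0.2]
gripper_width: 0.0398
```

Run:
```python
from h import *
s=where(); w=shot('wrist','w16'); sc=shot('scene','s16'); p=shot('top')
for n,q in(('w',w),('s',sc),('t',p)):
  for k in('pin0','housing0','bushing0_hole'): print(n,k,[(np.round(r['centre'],4).tolist(),round(r['confidence'],2)) for r in nets.spot_in(k,q)])
# wrist view: dark blob of each handle; predicted outline of the seated handle
for nm,X in(('A',(.5822,.0827)),('B',(.5905,-.0308))):
    for z in(.056,.124,.134): print(nm,z,'wrist',proj(w,[*X,z],True).round(1),'scene',proj(sc,[*X,z]).round(1))
h=hsv(w); cls=np.full(h.shape[:2],'.'); cls[blue(w)]='b'; cls[(h[...,0]>8)&(h[...,0]<32)&(h[...,1]>90)]='Y'; cls[h[...,2]<45]='#'
for X in((.5822,.0827),(.5905,-.0308)):
    u=proj(w,[*X,.09],True).round().astype(int); print(u)
    for r in range(max(0,u[1]-26),min(384,u[1]+26),2): print(r,''.join(cls[r,max(0,u[0]-35):u[0]+45]))
```

```text
t 41.73 p [ 0.4709 -0.0309  0.1981] yaw -6.46 j [-0.14 -0.26  1.61  0.    1.79 -0.02] w 0.0398 F [-0.4 -0.5  0.2]
w pin0 [([0.4397, -0.0816, 0.0965], 0.81), ([0.5884, -0.0277, 0.1077], 0.75), ([0.5769, 0.0813, 0.1072], 0.72), ([0.443, -0.0308, 0.1097], 0.65)]
w housing0 [([0.5913, -0.0229, 0.0484], 0.94), ([0.5822, 0.0766, 0.0488], 0.57), ([0.4486, -0.0288, 0.1099], 0.45)]
w bushing0_hole [([0.6062, -0.0177, 0.06], 0.9)]
s pin0 [([0.5962, -0.0309, 0.1068], 0.67), ([0.4519, -0.0373, 0.0847], 0.54), ([0.443, -0.083, 0.0873], 0.46)]
s housing0 [([0.6296, -0.0245, 0.0457], 0.56)]
s bushing0_hole [([0.6236, -0.0239, 0.0568], 0.75)]
t pin0 []
t housing0 [([0.6119, -0.029, 0.0582], 0.66), ([0.5897, 0.0836, 0.0531], 0.59), ([0.4383, 0.0759, 0.0465], 0.44), ([0.6013, 0.0831, 0.0571], 0.21)]
t bushing0_hole [([0.6131, -0.0349, 0.0561], 0.49), ([0.6499, -0.3627, 0.0135], 0.37)]
A 0.056 wrist [352.3  62. ] scene [295.9 201.2]
A 0.124 wrist [377.2  52.2] scene [296.7 177.8]
A 0.134 wrist [381.9  50.4] scene [296.8 174.2]
B 0.056 wrist [366.5 167.2] scene [249.5 197.6]
B 0.124 wrist [392.4 184. ] 
[... 3781 characters left out ...]
....................
185 bbbbbbbbbbbbbbbbbbbbbbb..YYYYYYYYYYYYYYYYY#############.........................
187 bbbbbbbbbbbbbbbbbbbbbbbbb...YYYYYYYYYYYYYYYY.########...........................
189 bbbbbbbbbbbbbbbbbbbbbbbbbbbb....YYYYYYYYYYYYYY..................................
191 bbbbbb.##bbbbbbbbbbbbbbbbbbbbbbb................................................
193 bbbbbbb..bbbbbbbbbbbbbbbb.......................................................
195 .bbbbbbbbbbbbbb.................................................................
197 ...bbb..........................................................................
199 ................................................................................
```

Run:
```python
from h import *
where(); print(robot.hand_in())
```

```text
t 42.33 p [ 0.4705 -0.0308  0.1976] yaw -6.45 j [-0.14 -0.26  1.61  0.    1.8  -0.03] w 0.04 F [ 0.  -0.3  0.9]
the job is handed in; nothing more can be done
None
```

I handed in the job at 42 s. Only two housings were in the scene, and both are now seated and pinned. The third was absent. `hand_in` reports no verdict, so the results below are my own checks.

- **Seating:** one housing sits in the +y nest and one in the middle nest, noses towards +x. After release, outline fits put both within about 2 mm of the nest points. Each bottomed out at the expected finger height: the first at about 1 mm below my estimate, the second within 1 mm.
- **Bushings:** I turned them +89.5° and −111°. The holes came within about 2° of lined up.
- **Pins:** both went in with no wrist force above the noise. The second met the flange at about 4 N. The first never showed clear contact, so I released it slightly above home and let it drop.
- **Last check:** in the final wrist picture, both handles matched the outline of a pin resting with its shoulder on the flange. The hand was clear of everything.

**Disagreements:**
- One side view put the first bushing at about 195°, against 184.5° in a view from more nearly overhead. I trusted the overhead reading, and the pin then went through.
- Outline fits after pinning were poor because the hand and pins hid parts of the housings, so I did not use them.
- I did not re-measure the positions of the gear, pliers and vat at the end. The arm did not pass near them.

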